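# Feed an expired bottle through the lever-lidded bottle-waste bin

### The arm

A 6-joint arm with a two-finger parallel gripper is mounted at the origin on a cart in front of the work surface, level with it; the furniture and walls round the work are solid. World frame = base frame: x ahead of the robot, y to its left, z up, the work surface at z = 0. Lengths are in m, angles in rad, forces in N, time in s.
With the tool pointing down it reaches from about 0.325 to 0.775 m from the base axis. Payload 5.5 kg.
Tool frame: the origin (TCP) lies midway between the tips of the shut fingers; the grasp point (between the pads) lies 19 mm behind it; z points along the fingers, x is the direction in which the jaws open and shut, and the axes are right-handed (so a half turn about z gives the same grasp; the last joint's range is limited). The gripper opens to 85 mm and grips with 20 to 120 N. Pads are 22 mm wide; open, the fingers measure 114 mm over their backs; the gripper's body (76 mm by 85 mm) begins 54 mm behind the grasp point. The pads swing forward as they close: fully open they stand 13 mm farther back than shut.
Start: joints at [-1.402, 0.091, 1.231, -0, 1.82, -0.057], TCP at [0.134, -0.585, 0.231] pointing down, gripper open.
Joint ranges: [-2.87, 2.87], [-0.86, 2.18], [0.17, 2.46], [-1.51, 4.65], [0.06, 2.69], [-2.65, 2.65]. Speed limits (rad/s): [2.57, 2.57, 3.01, 3.14, 3.14, 3.14].

### API

Orientations are given as a unit quaternion [x, y, z, w].
In Python, from workcell import status, get_image, get_calibration, r gives the robot as it stands.
- The arm moves only by the tool servo_tool, never from a script. Its argument "series" is a list of rows, each an object of numbers: "claw": the opening in per cent of the stroke, from 0 (shut) to 100 (fully open); "dx", "dy", "dz": the shift along the tool's x, y, z in mm; "ax", "ay", "az": the turn, a rotation vector about the tool's x, y, z in degrees. In form: [{"claw": .., "dx": .., "dy": .., "dz": .., "ax": .., "ay": .., "az": ..}, ...]. A call has 1 to 5 rows; each row is the pose to reach, as a shift and turn from the pose commanded when the call began, along the tool's axes at that moment; what a row does not reach only later rows make up. A row lasts 1/12 s, in which the tool goes at most 41.7 mm and 7.16 degrees, less where a joint would pass 70% of its speed; a pose out of reach is approached as far as the arm can. A call with a gripper value outside its range is refused whole. The fingers move at their own pace and stop on an object; "squeeze" is the grip in N (left out, the last holds). Time passes only in rows, so rows that repeat a pose let the fingers close. It gives the time, the measured TCP pose, the force and the opening at its end, in the units of the state.
- status.state(): the state, without advancing time (a new reading comes with each control period).
- get_image(name): name is "scene" or "top"; returns the picture (420x560x3 uint8, red, green, blue); there is no depth.
- get_calibration(name): a dict with "camera_matrix" (3x3 intrinsics, pixels), "eye" and "rotation" of the camera in the world. Camera axes: x right, y down, z forward; pixel columns grow to the right and rows downward; lengths in m; the calibration is good to about 2 mm. A picture is of the moment at which its call begins. get_calibration takes no time and is no camera call.
- r.finish_job(): hands the job in, once; it reports no verdict.
The state is a dict: "time": time; "joint_pos": joint angles; "joint_velocities": joint speeds; "effort": joint torques, N m; "tcp_pos": TCP position; "tcp_rot": TCP orientation; "contact_force": force on the tool from outside, world axes, zero at the start; "ft_torque": the same for the moment, N m; "finger_gap": opening from 0.0 (shut) to 1.0 (fully open).
Only numpy, scipy, OpenCV 4.12 (cv2) and the standard library are available. Lean on these libraries where they do the work, as an engineer would, in place of code of your own. Each camera call takes 0.05 s, during which the arm holds its last target.

### The job

Put the expired amber bottle on its side on the chute of the bottle-waste bin so that it lies against the closed lid, and let go of it. Then press the bin's lever down so that the lid rises and the bottle rolls in, and ease the lever back up under your finger over a couple of seconds so that the lid closes without slamming. Work the lid only by its lever, and leave the jar, the dish and the brush where they are.

Things in the scene. Friction and masses are not known exactly. Their poses are not given: they have to be found in the camera images.
- bin: White bottle-waste bin fixed to the worktop. Origin: centre of its underside; z up. Body 132 x 132 mm, 140 mm high to the rim, walls 6 mm, inside 120 x 120 mm, floor 10 mm up. On its -y side an aluminium chute slopes down into the bin's mouth; the blue lid's lip hangs across the mouth at y = -72 mm; on its -x side (toward the robot) the lever sticks out.
- chute_spot (a point): Point on the chute's surface midway between its rims (bin frame 0, -145, 106 mm). Lay the bottle over it, axis along the bin's x; release a few mm up, as the chute climbs toward -y. It rolls down against the lip, its axis then at y about -97 mm. Chute: slope 0.24 rad, surface z = 85 mm at y = -60 mm, 119 mm at y = -200 mm; 124 mm wide inside, side rims 12 mm high. Axes as the bin's.
- lid: Blue sheet-metal lid, 136 x 146 mm, top at z = 145 mm when closed, with a 36 mm lip hanging down over the mouth (lip's lower edge 106 mm above the worktop). Hinged along the bin's +y edge; the mouth end rises. Origin on the hinge axis.
- lid_hinge (a joint): Lid angle in rad: 0 closed, 0.8 fully open; always twice the lever angle, to which it is linked. The bottle passes under from about 0.5.
- lever: Steel lever with a black rubber pad, pivoted in the black housing on the bin's -x face. Origin on the pivot (bin frame x -60, y 0, z 50 mm). The pad is 42 mm (along the lever) by 58 mm, its centre 90 mm from the pivot and 150 mm from the bin's centre toward -x.
- lever_hinge (a joint): Lever angle in rad: 0 up (at rest), 0.4 fully pressed (hard stop). A spring returns it: about 6 N on the pad starts it, about 11 N holds it fully down, somewhat more while it moves. The full stroke lowers the pad by about 36 mm. Let go suddenly, the lid slams; raise the pad slower than about 30 mm/s.
- pad_top (a point): Centre of the upper face of the lever's pad, the point to press straight down; about 76 mm above the worktop with the lever up and 40 mm when fully pressed. Moves with the lever.
- bottle: Expired amber glass bottle (brown inside; one rigid piece) with a fixed white cap, 0.12 kg, lying on its side on the rest. Its own z axis runs along the bottle from the base (origin, centre of the base disc) to the cap. Round body 47 mm in diameter and 74 mm long, then the cap, 37 mm in diameter, to 92 mm in all. Cap may point either way on the chute.
- bottle_mid (a point): Centre line of the bottle 40 mm from its base: the place to grip, across the 47 mm body, from above; 28 mm above the worktop at the start.
- rest: Low rest fixed to the worktop, a 74 x 44 x 3 mm grey plate with two steel bars 9 mm high along its x axis, 30 mm apart, which keep the bottle from rolling. Narrower than the bottle, so fingers can straddle both. A fixed green bench vice stands nearby, on the side toward the bin. Origin: centre of its underside.
- swab_jar: Glass jar with swabs, 111 mm in diameter, 101 mm high, bystander. Origin: centre of the underside.
- petri: Flat round glass dish, 64 mm in diameter, 17 mm high, bystander. Origin: centre of the underside.
- brush: Small wooden brush 157 mm long lying along its y axis, bystander. Origin: centre of the underside.

How it is judged:
By the outcome, as a careful person would: the job done as asked, in the order asked, and still so for the second after the job is handed in, with the robot touching nothing.
It also fails if it takes over 48 s, if anything falls off the work surface, if the arm or the gripper's body presses on something with over 40 N, if the wrist force passes 120 N, or if a joint passes its speed limit or range.

## Working session

There is one attempt and no reset: what is moved stays moved. The work goes in short steps, Python scripts to look and compute and a tool call to move; the robot and the scene stay as the last step left them, time stands still between calls to the robot, and variables do not carry over. Pictures are saved under pics/ and viewed, and the job is handed in when it is done.

Besides the shell and the picture viewer there is one more tool, called after ">>>" as name(argument=value, ...) on one line, values as JSON. servo_tool: Moves the arm, as the interface text tells. Its arguments: {"type":"object","properties":{"series":{"type":"array"},"squeeze":{"type":"number"}},"required":["series"]}

```bash
mkdir -p pics; ls
cat > h.py <<'E'
import numpy as np, cv2
from workcell import status, get_image, get_calibration, r
from scipy.spatial.transform import Rotation as R
def save(name,fn):
    im=get_image(name); cv2.imwrite('pics/'+fn,cv2.cvtColor(im,cv2.COLOR_RGB2BGR)); return im
def ray(name,u,v,z):
    c=get_calibration(name);K=np.array(c['camera_matrix']);e=np.array(c['eye']);Rm=np.array(c['rotation'])
    d=Rm@np.linalg.solve(K,[u,v,1]); return e+d*(z-e[2])/d[2]
def proj(name,p):
    c=get_calibration(name);K=np.array(c['camera_matrix']);e=np.array(c['eye']);Rm=np.array(c['rotation'])
    q=K@(Rm.T@(np.array(p)-e)); return q[:2]/q[2]
E
python3 - <<'E'
from h import *
print(status.state())
for n in('scene','top'):
    save(n,n+'0.png'); print(get_calibration(n))
E
```

```text
pics
{'time': 0.0, 'joint_pos': array([-1.40170999e+00,  9.18685229e-02,  1.23189721e+00, -7.49528618e-07,
        1.81981485e+00, -5.66837406e-02]), 'joint_velocities': array([-0.00115846, -0.00055408, -0.00152148,  0.00145372,  0.00104091,
       -0.0013869 ]), 'effort': array([ 1.55419011e-04, -4.58731556e+01, -4.18018556e+01, -4.73904299e-05,
        1.17723158e-02, -5.46938452e-06]), 'tcp_pos': array([ 0.13427273, -0.58448456,  0.2301387 ]), 'tcp_rot': array([ 7.82258132e-01, -6.22953631e-01, -7.41451256e-04, -6.61978920e-04]), 'contact_force': array([0.36458995, 0.78370622, 0.71562581]), 'ft_torque': array([-0.00246286, -0.00302466,  0.02598171]), 'finger_gap': 0.998416024727788}
{'camera_matrix': array([[455.37324445,   0.        , 281.91915968],
       [  0.        , 455.37324445, 209.58318587],
       [  0.        ,   0.        ,   1.        ]]), 'eye': array([-0.07393225,  0.82147349,  0.58111969]), 'rotation': array([-0.26812786,  0.80069333, -0.50540518,  0.17766047])}
{'camera_matrix': array([[406.21479966,   0.        , 284.56128279],
       [  0.        , 406.21479966, 211.18066628],
       [  0.        ,   0.        ,   1.        ]]), 'eye': array([0.38547161, 0.02690265, 1.04482356]), 'rotation': array([-0.69786331,  0.71260812, -0.05068366,  0.05106509])}
```

Rotation is a quaternion; I'll fix that in the helper.

```bash
sed -i "s/Rm=np.array(c\['rotation'\])/Rm=R.from_quat(c['rotation']).as_matrix()/" h.py; python3 -c "
from h import *
for n in('scene','top'):print(R.from_quat(get_calibration(n)['rotation']).as_matrix().round(2))"
```

```text
[[-0.79 -0.25  0.56]
 [-0.61  0.35 -0.71]
 [-0.01 -0.9  -0.43]]
[[-0.02 -0.99  0.14]
 [-1.    0.02 -0.  ]
 [-0.   -0.14 -0.99]]
```

View pics/scene0.png

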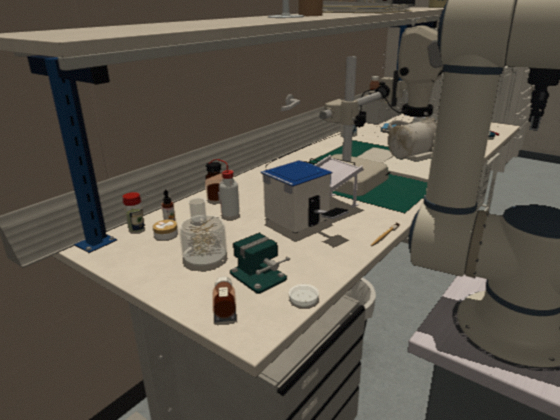

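View pics/top0.png

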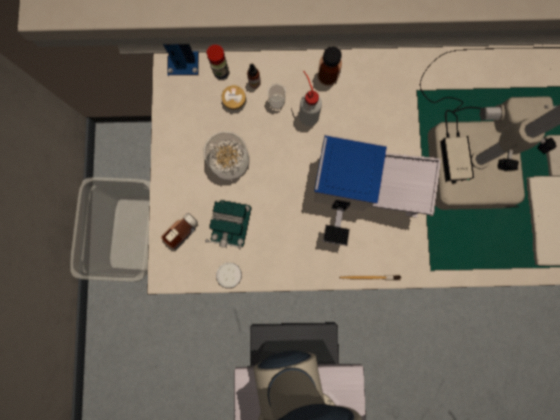

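The scene view shows the bin near (297,198), bottle at (223,300), vice at (258,262) and dish at (304,296). In the top view they are: lid (351,170), chute (408,182), lever pad (337,236), bottle (179,231), vice (230,222), dish (229,275). I'll zoom in next.

Run:
```python
import cv2
a=cv2.imread('pics/top0.png')
c=a[195:295,140:265]; cv2.imwrite('pics/z1.png',cv2.resize(c,None,fx=6,fy=6,interpolation=cv2.INTER_CUBIC))
c=a[125:255,305:445]; cv2.imwrite('pics/z2.png',cv2.resize(c,None,fx=4.5,fy=4.5,interpolation=cv2.INTER_CUBIC))
a=cv2.imread('pics/scene0.png')
c=a[220:330,195:325]; cv2.imwrite('pics/z3.png',cv2.resize(c,None,fx=5,fy=5,interpolation=cv2.INTER_CUBIC))
```

```text
(no output)
```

View pics/z1.png

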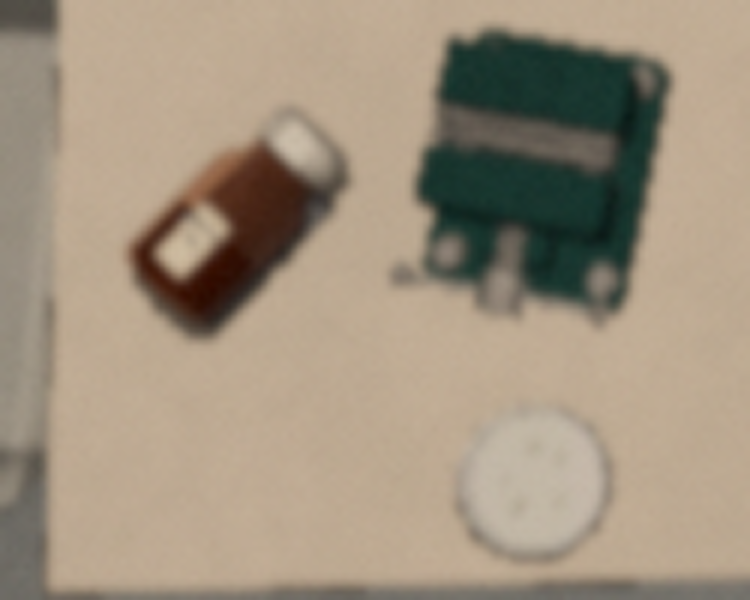

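View pics/z2.png

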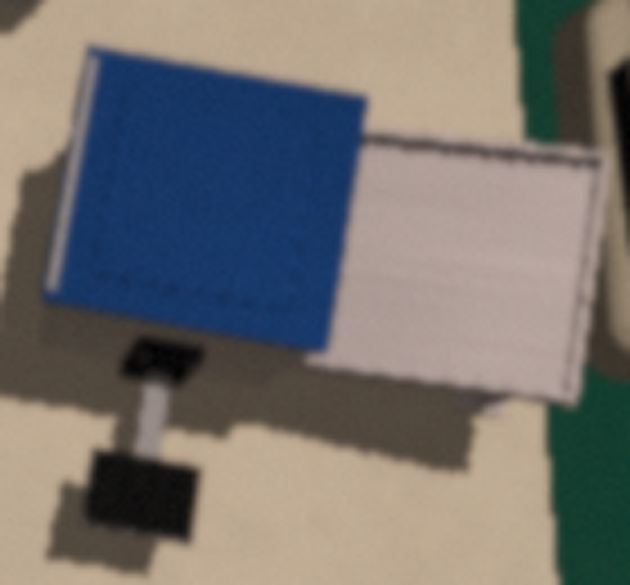

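View pics/z3.png

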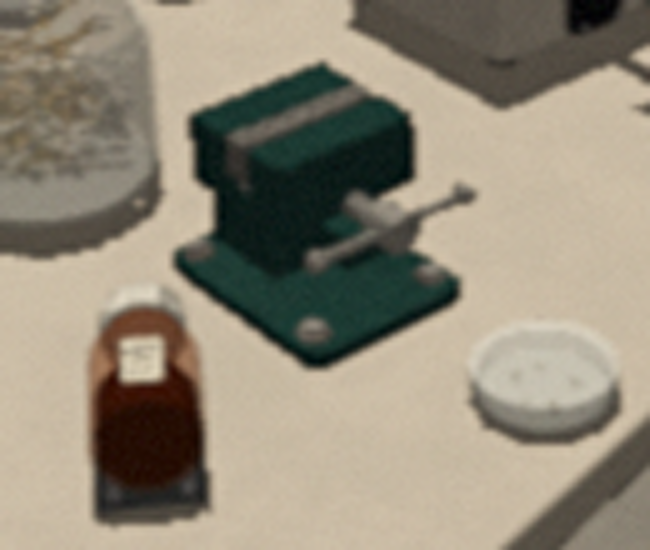

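```bash
cat > meas.py <<'E'
from h import *
from scipy.optimize import least_squares
z2=lambda u,v:(305+(u+.5)/4.5-.5,125+(v+.5)/4.5-.5)
px=[z2(90,47),z2(368,97),z2(328,352),z2(45,297)]
P=[ray('top',*p,0.145) for p in px]
for p in P: print(p.round(4))
print([np.linalg.norm(P[i]-P[(i+1)%4]).round(4) for i in range(4)])
# bin frame: corners [x,y]; order: (+x,+y),(+x,-y),(-x,-y),(-x,+y), y from -72 to 74, x +-68
obj=[(.068,.074,.145),(.068,-.072,.145),(-.068,-.072,.145),(-.068,.074,.145),
 # chute outer upper rim corners (far end y=-200)
 ]
def bw(q,p): c,s=np.cos(q[2]),np.sin(q[2]); return [q[0]+c*p[0]-s*p[1],q[1]+s*p[0]+c*p[1],p[2]]
pad=z2(143,496)
def f(q): 
    o=[proj('top',bw(q,p))-np.array(x) for p,x in zip(obj,px)]
    o.append(proj('top',bw(q,(-.15,0,.076)))-np.array(pad)); return np.ravel(o)
s=least_squares(f,[.5,-.1,-.15]); print('bin',s.x,s.fun.round(1)); q=s.x
for n,p in dict(spot=(0,-.145,.106),rest=(0,-.097,.106),pad=(-.15,0,.076)).items(): print(n,np.round(bw(q,p),4))
# bottle
a=cv2.imread('pics/top0.png')
g=cv2.cvtColor(a,cv2.COLOR_BGR2HSV)
z1=lambda u,v:(140+(u+.5)/6-.5,195+(v+.5)/6-.5)
bc=np.array([z1(*p) for p in[(130,255),(205,335),(320,222),(345,180),(290,108),(262,130)]])
def hull(b,n='top'):
    c,s_=np.cos(b[2]),np.sin(b[2]);pts=[]
    for l,rad in((0,.0235),(.072,.0235),(.076,.0185),(.092,.0185)):
        for t in np.linspace(0,2*np.pi,24):
            pts.append(proj(n,[b[0]+c*l-s_*rad*np.cos(t),b[1]+s_*l+c*rad*np.cos(t),.028+rad*np.sin(t)]))
    return cv2.convexHull(np.array(pts,np.float32))
def fb(b): h=hull(b); return [cv2.pointPolygonTest(h,tuple(map(float,p)),True) for p in bc]
m=ray('top',*z1(168,295),.028); e=ray('top',*z1(318,145),.028)
b0=[m[0],m[1],np.arctan2(e[1]-m[1],e[0]-m[0])]
sb=least_squares(fb,b0,diff_step=1e-3); b=sb.x; print('bottle',b0,b,sb.fun.round(2))
mid=[b[0]+.04*np.cos(b[2]),b[1]+.04*np.sin(b[2]),.028]; print('mid',mid)
for n,A,S in(('top',(140,195,125,100),6),('scene',(195,220,130,110),5)):
    im=cv2.imread(f'pics/{n}0.png'); x,y,w,hh=A
    im=cv2.resize(im[y:y+hh,x:x+w],None,fx=S,fy=S,interpolation=cv2.INTER_CUBIC)
    h=(hull(b,n)-np.array([x,y])+.5)*S-.5
    cv2.polylines(im,[h.astype(np.int32)],True,(0,255,255),1)
    u=(proj(n,mid)-np.array([x,y])+.5)*S; cv2.circle(im,tuple(u.astype(int)),4,(0,255,0),1)
    cv2.imwrite(f'pics/ov_{n}.png',im)
im=cv2.imread('pics/scene0.png')[150:250,250:370]; im=cv2.resize(im,None,fx=6,fy=6,interpolation=cv2.INTER_CUBIC)
for p in obj+[(x_,y_,.076) for x_ in(-.171,-.129) for y_ in(-.029,.029)]+[(x_,y_,0) for x_ in(-.066,.066) for y_ in(-.066,.066)]+[(0,-.145,.106),(.062,-.2,.131),(-.062,-.2,.131)]:
    u=(proj('scene',bw(q,p))-np.array([250,150])+.5)*6; cv2.circle(im,tuple(u.astype(int)),4,(0,255,0),1)
cv2.imwrite('pics/ov_bin.png',im)
E
python3 meas.py
```

```text
[ 0.6909 -0.0698  0.145 ]
[ 0.6615 -0.2103  0.145 ]
[ 0.5305 -0.1829  0.145 ]
[ 0.5614 -0.0427  0.145 ]
[np.float64(0.1436), np.float64(0.1338), np.float64(0.1436), np.float64(0.1323)]
bin [ 0.61133589 -0.12745762 -0.20922168] [-0.3 -1.   0.7 -0.6  0.4  0.3 -0.8  0.5 -0.1  0.7]
spot [ 0.5812 -0.2693  0.106 ]
rest [ 0.5912 -0.2223  0.106 ]
pad [ 0.4646 -0.0963  0.076 ]Traceback (most recent call last):
  File "meas.py", line 33, in <module>
    sb=least_squares(fb,b0,diff_step=1e-3); b=sb.x; print('bottle',b0,b,sb.fun.round(2))
    return func(*args, **kwargs)
    result = trf(vector_fun.fun, vector_fun.jac, x0, f0, J0, lb, ub, ftol, xtol,
                 gtol, max_nfev, x_scale, loss_function, tr_solver,
                 tr_options.copy(), verbose, callback=callback_wrapped)
    return trf_no_bounds(
        fun, jac, x0, f0, J0, ftol, xtol, gtol, max_nfev, x_scale,
        loss_function, tr_solver, tr_options, verbose, callback=callback)
    f_new = fun(x_new)
    self._update_fun()
    ~~~~~~~~~~~~~~~~^^
    self.f = self.fun_wrapped(xp_copy(self.x))
             ~~~~~~~~~~~~~~~~^^^^^^^^^^^^^^^^^
    return np.atleast_1d(self.fun(x))
                         ~~~~~~~~^^^
    return self.f(x, *self.args, **self.kwargs)
           ~~~~~~^^^^^^^^^^^^^^^^^^^^^^^^^^^^^^
  File "meas.py", line 30, in fb
    def fb(b): h=hull(b); return [cv2.pointPolygonTest(h,tuple(map(float,p)),True) for p in bc]
                 ~~~~^^^
  File "meas.py", line 28, in hull
    pts.append(proj(n,[b[0]+c*l-s_*rad*np.cos(t),b[1]+s_*l+c*rad*np.cos(t),.028+rad*np.sin(t)]))
               ~~~~^^^^^^^^^^^^^^^^^^^^^^^^^^^^^^^^^^^^^^^^^^^^^^^^^^^^^^^^^^^^^^^^^^^^^^^^^^^^
  File "h.py", line 10, in proj
    c=get_calibration(name);K=np.array(c['camera_matrix']);e=np.array(c['eye']);Rm=R.from_quat(c['rotation']).as_matrix()
ValueError: time passes only in moves, steps and waits
```

```bash
sed -i '1a from functools import lru_cache' h.py; sed -i 's/^def ray/get_calibration=lru_cache(None)(get_calibration)\ndef ray/' h.py; python3 meas.py
```

```text
[ 0.6909 -0.0698  0.145 ]
[ 0.6615 -0.2103  0.145 ]
[ 0.5305 -0.1829  0.145 ]
[ 0.5614 -0.0427  0.145 ]
[np.float64(0.1436), np.float64(0.1338), np.float64(0.1436), np.float64(0.1323)]
bin [ 0.61133589 -0.12745762 -0.20922168] [-0.3 -1.   0.7 -0.6  0.4  0.3 -0.8  0.5 -0.1  0.7]
spot [ 0.5812 -0.2693  0.106 ]
rest [ 0.5912 -0.2223  0.106 ]
pad [ 0.4646 -0.0963  0.076 ]
bottle [np.float64(0.4567786753002535), np.float64(0.3202084584819244), np.float64(-0.7860204275857401)] [ 0.45525745  0.32056307 -0.77113942] [ 0.03  0.27 -0.01  0.49 -0.05  0.63]
mid [np.float64(0.4839421322164636), np.float64(0.29268496116056963), 0.028]
```

```bash
python3 -c "
import cv2,numpy as np
a=cv2.imread('pics/ov_top.png');b=cv2.imread('pics/ov_scene.png');c=cv2.imread('pics/ov_bin.png')
r=lambda i:cv2.resize(i,(400,int(i.shape[0]*400/i.shape[1])))
x=np.zeros((600,800,3),np.uint8)
for i,(im,p) in enumerate(((a,(0,0)),(b,(400,0)))):
  im=r(im)[:338];x[p[1]:p[1]+im.shape[0],p[0]:p[0]+400]=im
cv2.imwrite('pics/m1.png',x[:345])"
```

```text
(no output)
```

View pics/m1.png

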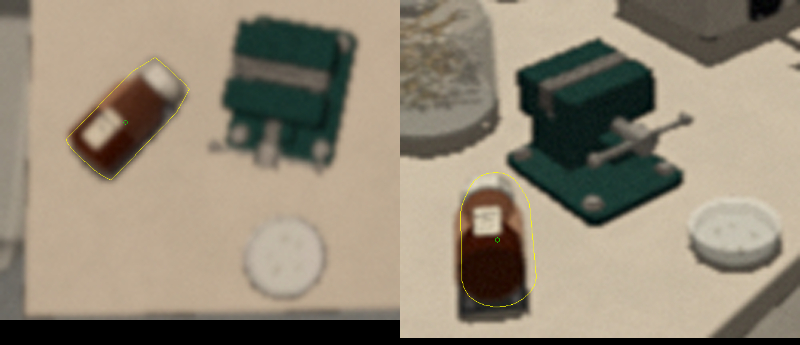

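View pics/ov_bin.png

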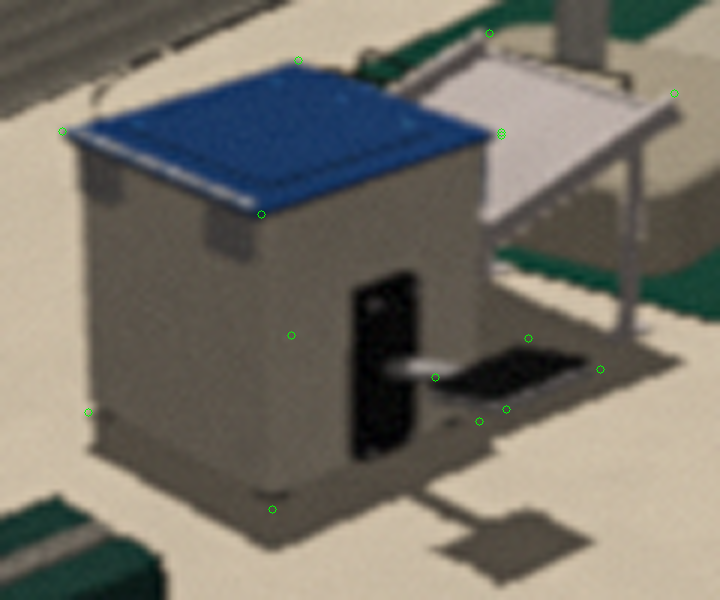

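The bin and bottle fits agree with both views to within a few mm. Next I'll find the shelf's height and the vice's position before choosing a transport path.

Run:
```python
from h import *
import cv2
for z in (.35,.4,.45,.5,.55,.6,.65):
    p=ray('top',22,40,z); print(z,p.round(3),proj('scene',p).round(0), 'mid',proj('scene',ray('top',300,49,z)).round(0))
z1=lambda u,v:(140+(u+.5)/6-.5,195+(v+.5)/6-.5)
for n,p,z in(('handle',(393,275),.05),('topjawL',(420,190),.07),('baseL',(430,270),.01),('topUL',(445,40),.07)): print(n,ray('top',*z1(*p),z).round(3))
print('jar',ray('top',227,157,.1).round(3))
a=cv2.imread('pics/scene0.png')
cv2.imwrite('pics/z4.png',cv2.resize(a[0:140,0:560],None,fx=1.42,fy=2.8))
```

```text
0.35 [0.815 0.504 0.35 ] [ -1. 141.] mid [214.  96.]
0.4 [0.784 0.469 0.4  ] [ 20. 112.] mid [220.  77.]
0.45 [0.753 0.435 0.45 ] [41. 82.] mid [227.  56.]
0.5 [0.722 0.401 0.5  ] [63. 51.] mid [234.  35.]
0.55 [0.692 0.366 0.55 ] [85. 19.] mid [241.  11.]
0.6 [0.661 0.332 0.6  ] [109. -15.] mid [249. -14.]
0.65 [0.63  0.298 0.65 ] [133. -50.] mid [258. -42.]
handle [0.461 0.222 0.05 ]
topjawL [0.494 0.208 0.07 ]
baseL [0.466 0.214 0.01 ]
topUL [0.555 0.198 0.07 ]
jar [0.657 0.161 0.1  ]
```

View pics/z4.png

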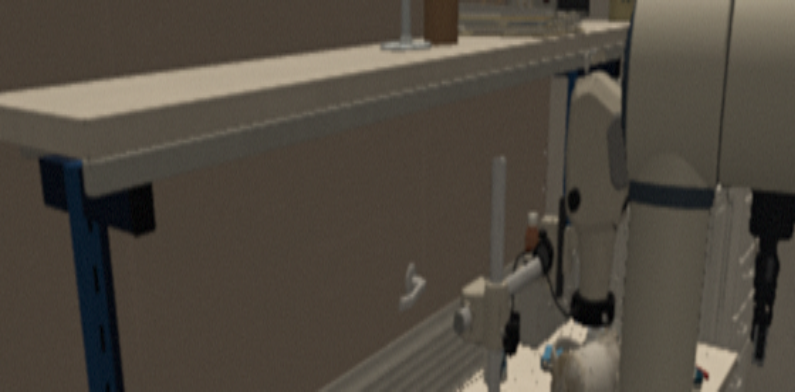

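```bash
cat > plan.py <<'E'
from h import *
def Rd(y): c,s=np.cos(y),np.sin(y); return np.array([[c,s,0],[s,-c,0],[0,0,-1.]])
BIN=np.array([0.61133589,-0.12745762,-0.20922168])
def bw(p): c,s=np.cos(BIN[2]),np.sin(BIN[2]); return np.array([BIN[0]+c*p[0]-s*p[1],BIN[1]+s*p[0]+c*p[1],p[2]])
def here():
    s=status.state(); print('now',s['tcp_pos'].round(4),'t',round(s['time'],2),'F',np.round(s['contact_force'],1),'gap',round(s['finger_gap'],3)); M=R.from_quat(s['tcp_rot']).as_matrix()
    print('yaw',np.degrees(np.arctan2(M[1,0],M[0,0])).round(1),'tilt',np.degrees(np.arccos(-M[2,2])).round(2)); return s['tcp_pos'],M
def plan(wps,claw=None,start=None):
    """wps: (pos,yaw_deg,rows). prints calls of <=5 rows"""
    p,M=start if start else here()
    seq=[];pp,yy=np.array(p,float),np.arctan2(M[1,0],M[0,0])
    for pos,yd,n in wps:
        y1=np.radians(yd)
        d=(y1-yy+np.pi)%(2*np.pi)-np.pi
        for i in range(1,n+1): seq.append((pp+(np.array(pos)-pp)*i/n,yy+d*i/n))
        pp=np.array(pos,float);yy=y1
    for k in range(0,len(seq),5):
        out=[]
        for q,y in seq[k:k+5]:
            dd=np.round(M.T@(q-p)*1000,1); a=np.round(np.degrees(R.from_matrix(M.T@Rd(y)).as_rotvec()),1)
            out.append((dd,a))
            d={'dx':dd[0],'dy':dd[1],'dz':dd[2],'ax':a[0],'ay':a[1],'az':a[2]}
            print('{'+','.join(f'"{kk}":{v:g}' for kk,v in d.items())+'}'+(',' ),end='')
        print('\n')
        p=p+M@dd/1000; M=M@R.from_rotvec(np.radians(a)).as_matrix()
E
python3 - <<'E'
from plan import *
plan([((.40,-.20,.22),-25,13),((.484,.293,.15),45.8,14)])
E
```

```text
now [ 0.1343 -0.5845  0.2302] t 0.1 F [ 0.1 -0.7 -0.3] gap 1.002
yaw -77.1 tilt 0.11
{"dx":-24.2,"dy":-26.5,"dz":0.8,"ax":-0,"ay":0.1,"az":-4},{"dx":-48.5,"dy":-53.1,"dz":1.7,"ax":-0,"ay":0.1,"az":-8},{"dx":-72.7,"dy":-79.6,"dz":2.5,"ax":-0,"ay":0.1,"az":-12},{"dx":-97,"dy":-106.2,"dz":3.3,"ax":-0,"ay":0.1,"az":-16},{"dx":-121.2,"dy":-132.7,"dz":4.2,"ax":-0,"ay":0.1,"az":-20},

{"dx":-13.7,"dy":-33.3,"dz":0.8,"ax":-0,"ay":-0,"az":-4},{"dx":-27.5,"dy":-66.5,"dz":1.6,"ax":-0,"ay":-0,"az":-8},{"dx":-41.2,"dy":-99.7,"dz":2.4,"ax":-0,"ay":-0,"az":-12},{"dx":-54.9,"dy":-133,"dz":3.2,"ax":-0,"ay":-0,"az":-16},{"dx":-68.6,"dy":-166.2,"dz":4,"ax":-0,"ay":-0,"az":-20},

{"dx":-1.5,"dy":-35.9,"dz":0.8,"ax":-0,"ay":-0,"az":-4.1},{"dx":-3,"dy":-71.8,"dz":1.6,"ax":-0,"ay":-0,"az":-8.1},{"dx":-4.5,"dy":-107.8,"dz":2.4,"ax":-0,"ay":-0,"az":-12.1},{"dx":-21,"dy":-139.5,"dz":7.4,"ax":-0,"ay":-0,"az":-17.1},{"dx":-37.4,"dy":-171.2,"dz":12.4,"ax":-0,"ay":-0,"az":-22.2},

{"dx":-3.2,"dy":-35.6,"dz":5,"ax":-0,"ay":-0,"az":-5},{"dx":-6.5,"dy":-71.1,"dz":10,"ax":-0,"ay":-0,"az":-10.1},{"dx":-9.7,"dy":-106.7,"dz":15,"ax":-0,"ay":-0,"az":-15.1},{"dx":-13,"dy":-142.3,"dz":20,"ax":-0,"ay":-0,"az":-20.2},{"dx":-16.2,"dy":-177.9,"dz":25,"ax":-0,"ay":-0,"az":-25.3},

{"dx":12.3,"dy":-33.5,"dz":5.1,"ax":-0,"ay":-0,"az":-5},{"dx":24.5,"dy":-67,"dz":10.1,"ax":-0,"ay":-0,"az":-10.1},{"dx":36.8,"dy":-100.6,"dz":15.1,"ax":-0,"ay":-0,"az":-15.1},{"dx":49.1,"dy":-134.1,"dz":20.1,"ax":-0,"ay":-0,"az":-20.2},{"dx":61.4,"dy":-167.7,"dz":25.1,"ax":-0,"ay":-0,"az":-25.2},

{"dx":25.4,"dy":-25.1,"dz":5,"ax":0,"ay":-0,"az":-5.1},{"dx":50.8,"dy":-50.2,"dz":10,"ax":0,"ay":-0,"az":-10.2},
```

>>> servo_tool(series=[{"claw": 100, "dx": -24, "dy": -26.5, "dz": 1, "az": -4}, {"claw": 100, "dx": -48.5, "dy": -53, "dz": 1.7, "az": -8}, {"claw": 100, "dx": -72.7, "dy": -79.6, "dz": 2.5, "az": -12}, {"claw": 100, "dx": -97, "dy": -106, "dz": 3.3, "az": -16}, {"claw": 100, "dx": -121, "dy": -133, "dz": 4, "az": -20}])

```text
invalid input
```

>>> servo_tool(series=[{"claw": 100, "dx": -24, "dy": -26.5, "dz": 1, "ax": 0, "ay": 0, "az": -4}, {"claw": 100, "dx": -48.5, "dy": -53, "dz": 1.7, "ax": 0, "ay": 0, "az": -8}, {"claw": 100, "dx": -72.7, "dy": -79.6, "dz": 2.5, "ax": 0, "ay": 0, "az": -12}, {"claw": 100, "dx": -97, "dy": -106, "dz": 3.3, "ax": 0, "ay": 0, "az": -16}, {"claw": 100, "dx": -121, "dy": -133, "dz": 4, "ax": 0, "ay": 0, "az": -20}])

```text
time: 0.52
tcp_pos: [0.2373, -0.4355, 0.2266]
tcp_rot: [0.879, -0.476, -0.0, -0.0]
contact_force: [0.7, 0.7, -0.7]
finger_gap: 1.004
```

>>> servo_tool(series=[{"claw": 100, "dx": -13.7, "dy": -33.3, "dz": 0.8, "ax": 0, "ay": 0, "az": -4}, {"claw": 100, "dx": -27.5, "dy": -66.5, "dz": 1.6, "ax": 0, "ay": 0, "az": -8}, {"claw": 100, "dx": -41.2, "dy": -99.7, "dz": 2.4, "ax": 0, "ay": 0, "az": -12}, {"claw": 100, "dx": -54.9, "dy": -133, "dz": 3.2, "ax": 0, "ay": 0, "az": -16}, {"claw": 100, "dx": -68.6, "dy": -166.2, "dz": 4, "ax": 0, "ay": 0, "az": -20}])

```text
time: 0.93
tcp_pos: [0.3396, -0.2875, 0.2229]
tcp_rot: [0.949, -0.316, -0.0, -0.0]
contact_force: [0.3, -0.2, -0.4]
finger_gap: 0.997
```

>>> servo_tool(series=[{"claw": 100, "dx": -1.5, "dy": -35.9, "dz": 0.8, "ax": 0, "ay": 0, "az": -4}, {"claw": 100, "dx": -3, "dy": -71.8, "dz": 1.6, "ax": 0, "ay": 0, "az": -8}, {"claw": 100, "dx": -4.5, "dy": -107.8, "dz": 2.4, "ax": 0, "ay": 0, "az": -12}, {"claw": 100, "dx": -21, "dy": -139.5, "dz": 7.4, "ax": 0, "ay": 0, "az": -17}, {"claw": 100, "dx": -37.4, "dy": -171.2, "dz": 12.4, "ax": 0, "ay": 0, "az": -22}])

```text
time: 1.35
tcp_pos: [0.4127, -0.1283, 0.2103]
tcp_rot: [0.992, -0.129, -0.0, -0.0]
contact_force: [0.9, 0.6, -0.1]
finger_gap: 0.998
```

>>> servo_tool(series=[{"claw": 100, "dx": -3.2, "dy": -35.6, "dz": 5, "ax": 0, "ay": 0, "az": -5}, {"claw": 100, "dx": -6.5, "dy": -71.1, "dz": 10, "ax": 0, "ay": 0, "az": -10}, {"claw": 100, "dx": -9.7, "dy": -106.7, "dz": 15, "ax": 0, "ay": 0, "az": -15}, {"claw": 100, "dx": -13, "dy": -142.3, "dz": 20, "ax": 0, "ay": 0, "az": -20}, {"claw": 100, "dx": -16.2, "dy": -177.9, "dz": 25, "ax": 0, "ay": 0, "az": -25}])

```text
time: 1.77
tcp_pos: [0.4427, 0.0478, 0.1853]
tcp_rot: [0.996, 0.089, -0.0, 0.0]
contact_force: [1.0, -0.8, 0.1]
finger_gap: 1.004
```

>>> servo_tool(series=[{"claw": 100, "dx": 12.3, "dy": -33.5, "dz": 5, "ax": 0, "ay": 0, "az": -5}, {"claw": 100, "dx": 24.5, "dy": -67, "dz": 10, "ax": 0, "ay": 0, "az": -10}, {"claw": 100, "dx": 36.8, "dy": -100.6, "dz": 15, "ax": 0, "ay": 0, "az": -15}, {"claw": 100, "dx": 49, "dy": -134, "dz": 20, "ax": 0, "ay": 0, "az": -20}, {"claw": 100, "dx": 61.4, "dy": -167.7, "dz": 25, "ax": 0, "ay": 0, "az": -25}])

```text
time: 2.18
tcp_pos: [0.4742, 0.2236, 0.1602]
tcp_rot: [0.953, 0.302, -0.0, 0.0]
contact_force: [1.5, -1.0, 0.3]
finger_gap: 1.002
```

Run:
```python
from plan import *
plan([((.484,.293,.15),45.8,3),((.484,.293,.15),45.8,1)])
print(status.state()['joint_pos'].round(2))
```

```text
now [0.4742 0.2236 0.1602] t 2.18 F [ 1.5 -1.   0.3] gap 1.002
yaw 35.2 tilt 0.03
{"dx":16,"dy":-17,"dz":3.4,"ax":-0,"ay":0,"az":-3.5},{"dx":32,"dy":-34,"dz":6.8,"ax":-0,"ay":0,"az":-7.1},{"dx":48,"dy":-51.1,"dz":10.2,"ax":-0,"ay":0,"az":-10.6},{"dx":48,"dy":-51.1,"dz":10.2,"ax":-0,"ay":0,"az":-10.6},

[ 0.38 -0.12  1.56 -0.    1.7  -0.24]
```

>>> servo_tool(series=[{"claw": 100, "dx": 16, "dy": -17, "dz": 3.4, "ax": 0, "ay": 0, "az": -3.5}, {"claw": 100, "dx": 32, "dy": -34, "dz": 6.8, "ax": 0, "ay": 0, "az": -7}, {"claw": 100, "dx": 48, "dy": -51, "dz": 10, "ax": 0, "ay": 0, "az": -10.6}, {"claw": 100, "dx": 48, "dy": -51, "dz": 10, "ax": 0, "ay": 0, "az": -10.6}, {"claw": 100, "dx": 48, "dy": -51, "dz": 30, "ax": 0, "ay": 0, "az": -10.6}])

```text
time: 2.6
tcp_pos: [0.4859, 0.2928, 0.134]
tcp_rot: [0.922, 0.388, 0.003, -0.0]
contact_force: [1.1, 0.2, 0.5]
finger_gap: 1.0
```

Run:
```python
from plan import *
here()
a=save('top','t1.png');b=save('scene','s1.png')
f=lambda i:cv2.cvtColor(cv2.resize(i,None,fx=4,fy=4,interpolation=cv2.INTER_CUBIC),cv2.COLOR_RGB2BGR)
cv2.imwrite('pics/m2.png',np.hstack([f(a[190:310,140:238]),f(b[215:335,180:278])]))
```

```text
now [0.4859 0.2928 0.134 ] t 2.6 F [1.1 0.2 0.5] gap 1.0
yaw 45.6 tilt 0.31
```

View pics/m2.png

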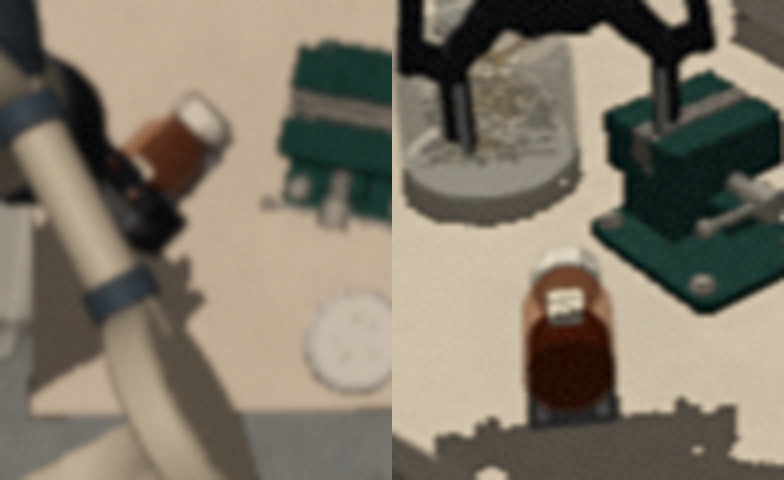

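Run:
```python
from plan import *
p,M=here()
print('scene tips mid pred',proj('scene',p+[0,0,.013]),'obs 223.2 249.3')
for s in(-1,1): print(proj('scene',p+[0,0,.013]+s*.0425*M[:,0]))
# bottle base-disc centre observed in scene: body left/right edges 524,614 /4 ; base bottom 410, 
print('bottle base centre',proj('scene',[.45526,.32056,.028]),'cap end',proj('scene',[.45526+.092*.717,.32056-.092*.697,.028]))
print('obs base x',180+(569-392)/4,'cap x',180+(566-392)/4)
plan([((.484,.293,.09),45.8,3),((.484,.293,.04),45.8,4),((.484,.293,.012),45.8,3)],start=(p,M))
```

```text
now [0.4832 0.2902 0.1274] t 2.7 F [-0.3  0.6 -0.5] gap 1.0
yaw 45.5 tilt 0.35
scene tips mid pred [223.557574   249.08572912] obs 223.2 249.3
[245.62260337 247.17960738]
[201.23949536 251.01371092]
bottle base centre [226.89948321 309.75407725] cap end [225.34680709 283.10239885]
obs base x 224.25 cap x 223.5
{"dx":0.9,"dy":-0.4,"dz":12.5,"ax":-0.1,"ay":0.3,"az":-0.1},{"dx":1.9,"dy":-0.9,"dz":24.9,"ax":-0.1,"ay":0.3,"az":-0.2},{"dx":2.8,"dy":-1.3,"dz":37.4,"ax":-0.1,"ay":0.3,"az":-0.3},{"dx":2.9,"dy":-1.3,"dz":49.9,"ax":-0.1,"ay":0.3,"az":-0.3},{"dx":3,"dy":-1.3,"dz":62.4,"ax":-0.1,"ay":0.3,"az":-0.3},

{"dx":-0,"dy":-0,"dz":12.5,"ax":0,"ay":0,"az":0},{"dx":-0,"dy":-0,"dz":25,"ax":0,"ay":0,"az":0},{"dx":-0,"dy":-0,"dz":34.3,"ax":0,"ay":0,"az":0},{"dx":-0,"dy":-0,"dz":43.6,"ax":0,"ay":0,"az":0},{"dx":0,"dy":-0,"dz":53,"ax":0,"ay":0,"az":0},
```

>>> servo_tool(series=[{"claw": 100, "dx": 2, "dy": -0.5, "dz": 12, "ax": 0, "ay": 0.3, "az": -0.2}, {"claw": 100, "dx": 4, "dy": -1, "dz": 25, "ax": 0, "ay": 0.3, "az": -0.3}, {"claw": 100, "dx": 6, "dy": -1, "dz": 37, "ax": 0, "ay": 0.3, "az": -0.3}, {"claw": 100, "dx": 6, "dy": -1, "dz": 50, "ax": 0, "ay": 0.3, "az": -0.3}, {"claw": 100, "dx": 6, "dy": -1, "dz": 62, "ax": 0, "ay": 0.3, "az": -0.3}])

```text
time: 3.12
tcp_pos: [0.4879, 0.2957, 0.0673]
tcp_rot: [0.921, 0.389, 0.002, -0.001]
contact_force: [0.3, -0.1, -0.4]
finger_gap: 0.998
```

Run:
```python
from plan import *
here()
a=save('top','t2.png');b=save('scene','s2.png')
f=lambda i:cv2.cvtColor(cv2.resize(i,None,fx=4,fy=4,interpolation=cv2.INTER_CUBIC),cv2.COLOR_RGB2BGR)
cv2.imwrite('pics/m3.png',np.hstack([f(a[190:310,140:238]),f(b[215:335,180:278])]))
here()
```

```text
now [0.4879 0.2957 0.0673] t 3.12 F [ 0.3 -0.1 -0.4] gap 0.998
yaw 45.8 tilt 0.24
now [0.4866 0.295  0.0654] t 3.22 F [-1.1 -0.3 -0.4] gap 1.001
yaw 45.8 tilt 0.09
```

View pics/m3.png

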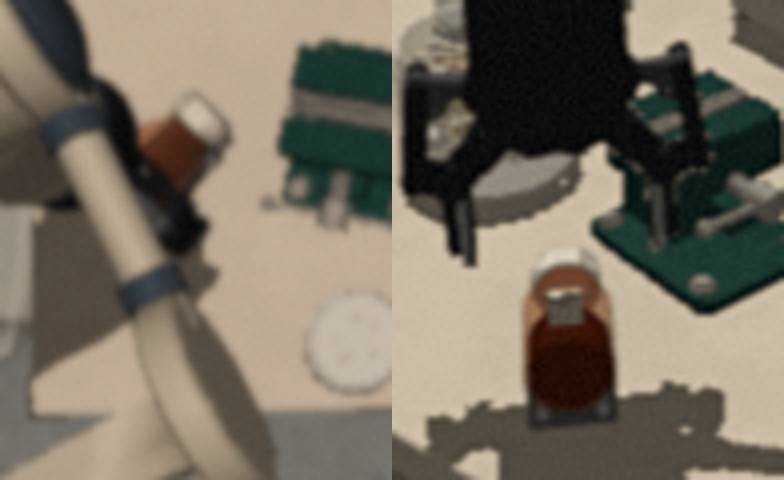

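>>> servo_tool(series=[{"claw": 100, "dx": 0, "dy": 0, "dz": 15, "ax": 0, "ay": 0, "az": 0}, {"claw": 100, "dx": 0, "dy": 0, "dz": 30, "ax": 0, "ay": 0, "az": 0}, {"claw": 100, "dx": 0, "dy": 0, "dz": 42, "ax": 0, "ay": 0, "az": 0}, {"claw": 100, "dx": 0, "dy": 0, "dz": 50, "ax": 0, "ay": 0, "az": 0}, {"claw": 100, "dx": 0, "dy": 0, "dz": 53, "ax": 0, "ay": 0, "az": 0}])

```text
time: 3.63
tcp_pos: [0.4876, 0.2959, 0.0143]
tcp_rot: [0.921, 0.389, 0.001, -0.001]
contact_force: [0.1, 0.2, -0.6]
finger_gap: 1.001
```

>>> servo_tool(series=[{"claw": 65, "dx": 0, "dy": 0, "dz": 0, "ax": 0, "ay": 0, "az": 0}, {"claw": 50, "dx": 0, "dy": 0, "dz": 0, "ax": 0, "ay": 0, "az": 0}, {"claw": 30, "dx": 0, "dy": 0, "dz": 0, "ax": 0, "ay": 0, "az": 0}, {"claw": 30, "dx": 0, "dy": 0, "dz": 0, "ax": 0, "ay": 0, "az": 0}, {"claw": 30, "dx": 0, "dy": 0, "dz": 0, "ax": 0, "ay": 0, "az": 0}], squeeze=35)

```text
time: 4.05
tcp_pos: [0.4884, 0.296, 0.0174]
tcp_rot: [0.921, 0.389, 0.002, -0.001]
contact_force: [-5.2, -3.3, 6.5]
finger_gap: 0.537
```

>>> servo_tool(series=[{"claw": 30, "dx": 0, "dy": 0, "dz": 0, "ax": 0, "ay": 0, "az": 0}, {"claw": 30, "dx": 0, "dy": 0, "dz": 0, "ax": 0, "ay": 0, "az": 0}, {"claw": 30, "dx": 0, "dy": 0, "dz": 0, "ax": 0, "ay": 0, "az": 0}])

```text
time: 4.3
tcp_pos: [0.4884, 0.296, 0.0174]
tcp_rot: [0.921, 0.389, 0.002, -0.001]
contact_force: [-4.0, -3.0, 5.7]
finger_gap: 0.536
```

Run:
```python
from plan import *
here()
b=save('scene','s3.png')
f=lambda i:cv2.cvtColor(cv2.resize(i,None,fx=4,fy=4,interpolation=cv2.INTER_CUBIC),cv2.COLOR_RGB2BGR)
cv2.imwrite('pics/m4.png',f(b[215:335,160:300]))
```

```text
now [0.4884 0.296  0.0174] t 4.3 F [-4.  -3.   5.7] gap 0.536
yaw 45.8 tilt 0.3
```

View pics/m4.png

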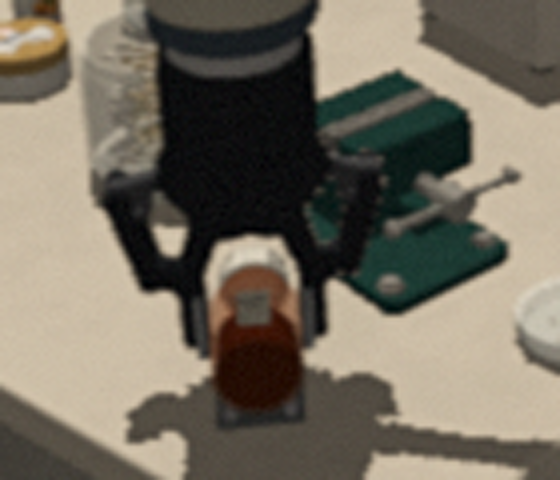

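The grip is on the body, with an opening of about 46 mm, but it closed near the fingertips and the tool rode up to 17 mm. I'll regrip a few mm lower.

>>> servo_tool(series=[{"claw": 75, "dx": 0, "dy": 0, "dz": 0, "ax": 0, "ay": 0, "az": 0}, {"claw": 75, "dx": 0, "dy": 0, "dz": 0, "ax": 0, "ay": 0, "az": 0}, {"claw": 75, "dx": 0, "dy": 0, "dz": 2, "ax": 0, "ay": 0, "az": 0}, {"claw": 75, "dx": 0, "dy": 0, "dz": 5, "ax": 0, "ay": 0, "az": 0}, {"claw": 75, "dx": 0, "dy": 0, "dz": 7, "ax": 0, "ay": 0, "az": 0}], squeeze=25)

```text
time: 4.77
tcp_pos: [0.4882, 0.2963, 0.0083]
tcp_rot: [0.921, 0.389, 0.002, -0.001]
contact_force: [0.2, -0.0, -0.7]
finger_gap: 0.75
```

Run:
```python
from plan import *
here()
```

```text
now [0.4882 0.2963 0.0083] t 4.77 F [ 0.2 -0.  -0.7] gap 0.75
yaw 45.8 tilt 0.28
```

>>> servo_tool(series=[{"claw": 65, "dx": 0, "dy": 0, "dz": 0, "ax": 0, "ay": 0, "az": 0}, {"claw": 58, "dx": 0, "dy": 0, "dz": 0, "ax": 0, "ay": 0, "az": 0}, {"claw": 52, "dx": 0, "dy": 0, "dz": 0, "ax": 0, "ay": 0, "az": 0}, {"claw": 30, "dx": 0, "dy": 0, "dz": 0, "ax": 0, "ay": 0, "az": 0}, {"claw": 30, "dx": 0, "dy": 0, "dz": -1, "ax": 0, "ay": 0, "az": 0}], squeeze=35)

```text
time: 5.18
tcp_pos: [0.4882, 0.2962, 0.0096]
tcp_rot: [0.921, 0.389, 0.002, -0.001]
contact_force: [0.9, -0.3, -1.4]
finger_gap: 0.539
```

>>> servo_tool(series=[{"claw": 30, "dx": 0, "dy": 0, "dz": 0, "ax": 0, "ay": 0, "az": 0}, {"claw": 30, "dx": 0, "dy": 0, "dz": -3, "ax": 0, "ay": 0, "az": 0}, {"claw": 30, "dx": 0, "dy": 0, "dz": -10, "ax": 0, "ay": 0, "az": 0}, {"claw": 30, "dx": 0, "dy": 0, "dz": -20, "ax": 0, "ay": 0, "az": 0}, {"claw": 30, "dx": 0, "dy": 0, "dz": -30, "ax": 0, "ay": 0, "az": 0}])

```text
time: 5.6
tcp_pos: [0.4883, 0.2962, 0.041]
tcp_rot: [0.921, 0.389, 0.003, -0.001]
contact_force: [-0.1, -0.3, -1.3]
finger_gap: 0.538
```

Run:
```python
from plan import *
b=save('scene','s5.png')
p,M=here()
f=lambda i:cv2.cvtColor(cv2.resize(i,None,fx=4,fy=4,interpolation=cv2.INTER_CUBIC),cv2.COLOR_RGB2BGR)
cv2.imwrite('pics/m5.png',f(b[195:335,160:300]))
t=bw((-.006,-.145,.106)); print(t, proj('scene',t))
plan([((.488,.296,.20),45.8,5),((.49,.15,.23),50,5),((.51,-.05,.23),62,6),((t[0],t[1],.21),78,7)],start=(p,M))
```

```text
now [0.4896 0.2969 0.044 ] t 5.65 F [ 1.1 -0.4  1. ] gap 0.537
yaw 45.8 tilt 0.56
[ 0.57535043 -0.26804939  0.106     ] [334.52839502 172.69187197]
{"dx":-0.1,"dy":-0.1,"dz":-31.2,"ax":0.1,"ay":-0.6,"az":0},{"dx":-0.1,"dy":-0.1,"dz":-62.4,"ax":0.1,"ay":-0.6,"az":0},{"dx":-0.2,"dy":-0.2,"dz":-93.6,"ax":0.1,"ay":-0.6,"az":0},{"dx":-0.2,"dy":-0.2,"dz":-124.8,"ax":0.1,"ay":-0.6,"az":0},{"dx":-0.3,"dy":-0.3,"dz":-156,"ax":0.1,"ay":-0.6,"az":0},

{"dx":-20.7,"dy":20.6,"dz":-6,"ax":-0,"ay":0,"az":-0.8},{"dx":-41.3,"dy":41.3,"dz":-12,"ax":-0,"ay":0,"az":-1.6},{"dx":-62,"dy":61.9,"dz":-17.9,"ax":-0,"ay":0,"az":-2.5},{"dx":-82.7,"dy":82.5,"dz":-23.9,"ax":-0,"ay":0,"az":-3.3},{"dx":-103.4,"dy":103.1,"dz":-29.9,"ax":-0,"ay":0,"az":-4.2},

{"dx":-23.4,"dy":24,"dz":-0,"ax":-0,"ay":0,"az":-2},{"dx":-46.8,"dy":48,"dz":0,"ax":-0,"ay":0,"az":-4},{"dx":-70.2,"dy":71.9,"dz":0,"ax":-0,"ay":0,"az":-6},{"dx":-93.6,"dy":95.9,"dz":0,"ax":-0,"ay":0,"az":-8},{"dx":-117,"dy":119.9,"dz":0,"ax":-0,"ay":0,"az":-10},

{"dx":-27.2,"dy":19.5,"dz":0,"ax":-0,"ay":0,"az":-2},{"dx":-49.5,"dy":43.1,"dz":2.9,"ax":-0,"ay":0,"az":-4.2},{"dx":-71.9,"dy":66.8,"dz":5.8,"ax":-0,"ay":0,"az":-6.5},{"dx":-94.2,"dy":90.4,"dz":8.6,"ax":-0,"ay":0,"az":-8.8},{"dx":-116.5,"dy":114.1,"dz":11.5,"ax":-0,"ay":0,"az":-11.1},

{"dx":-26.5,"dy":18.9,"dz":2.9,"ax":-0,"ay":0,"az":-2.3},{"dx":-52.9,"dy":37.8,"dz":5.7,"ax":-0,"ay":0,"az":-4.6},{"dx":-79.4,"dy":56.7,"dz":8.6,"ax":-0,"ay":0,"az":-6.9},
```

View pics/m5.png

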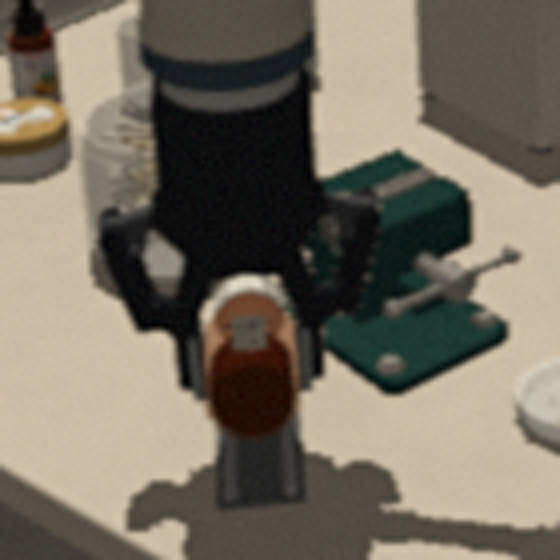

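The bottle is lifted off the rest and held level between the fingers. Now I'll carry it to above the chute.

>>> servo_tool(series=[{"claw": 30, "dx": 0, "dy": 0, "dz": -31, "ax": 0, "ay": 0, "az": 0}, {"claw": 30, "dx": 0, "dy": 0, "dz": -62, "ax": 0, "ay": 0, "az": 0}, {"claw": 30, "dx": 0, "dy": 0, "dz": -94, "ax": 0, "ay": 0, "az": 0}, {"claw": 30, "dx": 0, "dy": 0, "dz": -125, "ax": 0, "ay": 0, "az": 0}, {"claw": 30, "dx": 0, "dy": 0, "dz": -156, "ax": 0, "ay": 0, "az": 0}])

```text
time: 6.07
tcp_pos: [0.4876, 0.2956, 0.1986]
tcp_rot: [0.921, 0.389, 0.003, -0.001]
contact_force: [-0.1, 0.1, -1.5]
finger_gap: 0.54
```

>>> servo_tool(series=[{"claw": 30, "dx": -20, "dy": 20, "dz": -6, "ax": 0, "ay": 0, "az": -0.8}, {"claw": 30, "dx": -41, "dy": 41, "dz": -12, "ax": 0, "ay": 0, "az": -1.6}, {"claw": 30, "dx": -62, "dy": 62, "dz": -18, "ax": 0, "ay": 0, "az": -2.5}, {"claw": 30, "dx": -82.7, "dy": 82.5, "dz": -24, "ax": 0, "ay": 0, "az": -3.3}, {"claw": 30, "dx": -103, "dy": 103, "dz": -30, "ax": 0, "ay": 0, "az": -4.2}])

```text
time: 6.48
tcp_pos: [0.4896, 0.1486, 0.2268]
tcp_rot: [0.906, 0.423, 0.003, -0.001]
contact_force: [0.4, -0.3, -0.9]
finger_gap: 0.54
```

>>> servo_tool(series=[{"claw": 30, "dx": -23.4, "dy": 24, "dz": 0, "ax": 0, "ay": 0, "az": -2}, {"claw": 30, "dx": -46.8, "dy": 48, "dz": 0, "ax": 0, "ay": 0, "az": -4}, {"claw": 30, "dx": -70, "dy": 72, "dz": 0, "ax": 0, "ay": 0, "az": -6}, {"claw": 30, "dx": -93.6, "dy": 96, "dz": 0, "ax": 0, "ay": 0, "az": -8}, {"claw": 30, "dx": -117, "dy": 120, "dz": 0, "ax": 0, "ay": 0, "az": -10}])

```text
time: 6.9
tcp_pos: [0.5065, -0.0185, 0.226]
tcp_rot: [0.865, 0.501, 0.003, -0.0]
contact_force: [0.1, 0.5, -0.4]
finger_gap: 0.538
```

>>> servo_tool(series=[{"claw": 30, "dx": -27, "dy": 19.5, "dz": 0, "ax": 0, "ay": 0, "az": -2}, {"claw": 30, "dx": -49.5, "dy": 43, "dz": 3, "ax": 0, "ay": 0, "az": -4.2}, {"claw": 30, "dx": -72, "dy": 67, "dz": 6, "ax": 0, "ay": 0, "az": -6.5}, {"claw": 30, "dx": -94, "dy": 90.4, "dz": 8.6, "ax": 0, "ay": 0, "az": -8.8}, {"claw": 30, "dx": -116.5, "dy": 114, "dz": 11.5, "ax": 0, "ay": 0, "az": -11}])

```text
time: 7.32
tcp_pos: [0.5474, -0.1765, 0.2139]
tcp_rot: [0.813, 0.582, 0.003, 0.0]
contact_force: [1.6, -0.8, -0.9]
finger_gap: 0.542
```

Run:
```python
from plan import *
p,M=here()
t=bw((-.006,-.145,.106))
plan([((t[0],t[1],.20),78,4),((t[0],t[1],.20),78,1)],start=(p,M))
```

```text
now [ 0.5474 -0.1765  0.2139] t 7.32 F [ 1.6 -0.8 -0.9] gap 0.542
yaw 71.1 tilt 0.36
{"dx":-19.4,"dy":14,"dz":3.4,"ax":0.2,"ay":-0.3,"az":-1.7},{"dx":-38.9,"dy":28,"dz":6.9,"ax":0.2,"ay":-0.3,"az":-3.4},{"dx":-58.3,"dy":42,"dz":10.3,"ax":0.2,"ay":-0.3,"az":-5.1},{"dx":-77.7,"dy":56,"dz":13.8,"ax":0.3,"ay":-0.3,"az":-6.9},{"dx":-77.7,"dy":56,"dz":13.8,"ax":0.3,"ay":-0.3,"az":-6.9},
```

>>> servo_tool(series=[{"claw": 30, "dx": -19, "dy": 14, "dz": 3.4, "ax": 0, "ay": 0, "az": -1.7}, {"claw": 30, "dx": -39, "dy": 28, "dz": 7, "ax": 0, "ay": 0, "az": -3.4}, {"claw": 30, "dx": -58, "dy": 42, "dz": 10, "ax": 0.2, "ay": -0.3, "az": -5}, {"claw": 30, "dx": -77.7, "dy": 56, "dz": 14, "ax": 0.2, "ay": -0.3, "az": -6.9}, {"claw": 30, "dx": -77.7, "dy": 56, "dz": 34, "ax": 0.2, "ay": -0.3, "az": -6.9}])

```text
time: 7.73
tcp_pos: [0.5765, -0.271, 0.1822]
tcp_rot: [0.778, 0.628, 0.0, 0.004]
contact_force: [1.5, -0.5, -0.7]
finger_gap: 0.542
```

Run:
```python
from plan import *
here()
a=save('top','t6.png');b=save('scene','s6.png')
p,M=here()
f=lambda i:cv2.cvtColor(cv2.resize(i,None,fx=4,fy=4,interpolation=cv2.INTER_CUBIC),cv2.COLOR_RGB2BGR)
b=b.copy()
for y in(-.145,-.2,-.06):
  for x in(-.062,0,.062):
    u=proj('scene',bw((x,y,.085+(-.06-y)*.2447))); cv2.circle(b,tuple(u.round().astype(int)),1,(0,255,0),-1)
cv2.imwrite('pics/m6.png',f(b[90:230,260:400])); cv2.imwrite('pics/m6t.png',f(a[110:250,305:445]))
t=bw((-.006,-.145,.106))
plan([((t[0],t[1],.150),78,3),((t[0],t[1],.125),78,2)],start=(p,M))
```

```text
now [ 0.5765 -0.271   0.1822] t 7.73 F [ 1.5 -0.5 -0.7] gap 0.542
yaw 77.8 tilt 0.42
now [ 0.5739 -0.2667  0.1753] t 7.83 F [-0.4 -0.3 -1.4] gap 0.544
yaw 77.8 tilt 0.36
{"dx":-0.3,"dy":0.6,"dz":8.4,"ax":-0.4,"ay":-0.1,"az":-0.1},{"dx":-0.7,"dy":1.2,"dz":16.9,"ax":-0.4,"ay":-0.1,"az":-0.1},{"dx":-1,"dy":1.8,"dz":25.3,"ax":-0.4,"ay":-0.1,"az":-0.2},{"dx":-1.1,"dy":1.9,"dz":37.8,"ax":-0.4,"ay":-0.1,"az":-0.2},{"dx":-1.1,"dy":2,"dz":50.3,"ax":-0.4,"ay":-0.1,"az":-0.2},
```

View pics/m6.png

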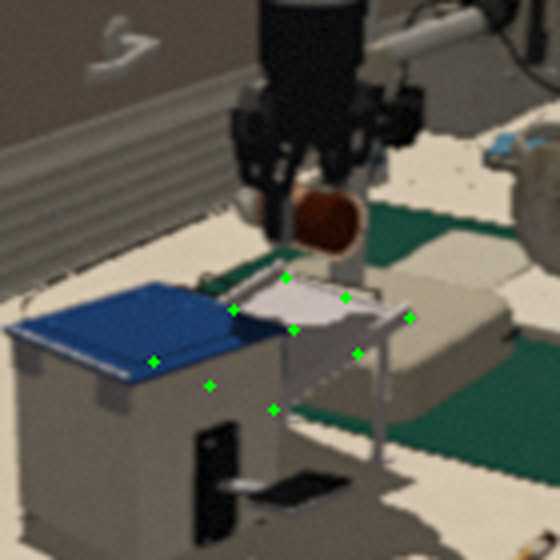

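View pics/m6t.png

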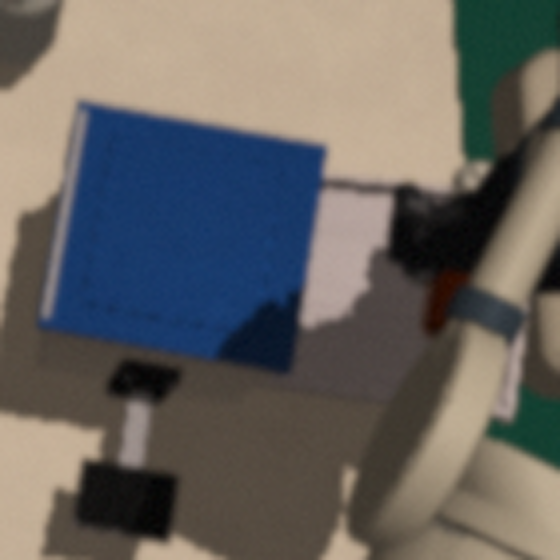

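>>> servo_tool(series=[{"claw": 30, "dx": 0, "dy": 0.5, "dz": 12, "ax": 0, "ay": 0, "az": 0}, {"claw": 30, "dx": 0, "dy": 1, "dz": 25, "ax": 0, "ay": 0, "az": 0}, {"claw": 30, "dx": -1, "dy": 2, "dz": 36, "ax": 0, "ay": 0, "az": 0}, {"claw": 30, "dx": -1, "dy": 2, "dz": 44, "ax": 0, "ay": 0, "az": 0}, {"claw": 30, "dx": -1, "dy": 2, "dz": 48, "ax": 0, "ay": 0, "az": 0}])

```text
time: 8.25
tcp_pos: [0.5761, -0.2669, 0.1285]
tcp_rot: [0.777, 0.629, -0.001, -0.001]
contact_force: [-0.9, -0.4, -1.2]
finger_gap: 0.543
```

Run:
```python
from plan import *
b=save('scene','s7.png')
p,M=here()
f=lambda i:cv2.cvtColor(cv2.resize(i,None,fx=6,fy=6,interpolation=cv2.INTER_CUBIC),cv2.COLOR_RGB2BGR)
cv2.imwrite('pics/m7.png',f(b[110:200,290:390]))
print(np.degrees(R.from_matrix(M).as_rotvec()))
```

```text
now [ 0.576  -0.267   0.1283] t 8.3 F [-0.5  0.2 -1.6] gap 0.535
yaw 78.0 tilt 0.22
[-139.78154547 -113.1164441     0.20347091]
```

View pics/m7.png

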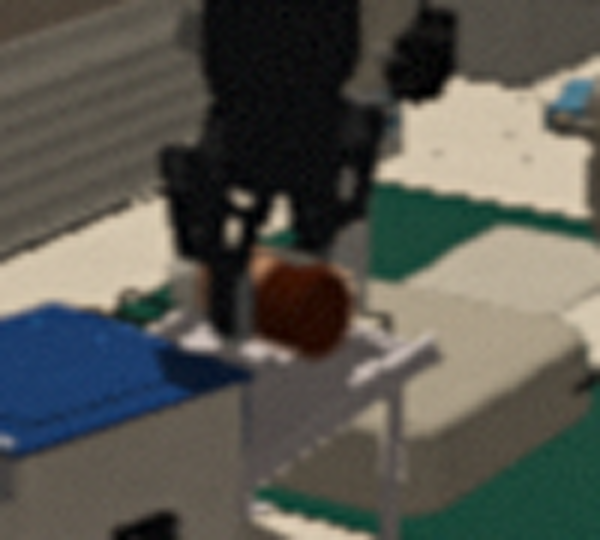

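>>> servo_tool(series=[{"claw": 30, "dx": 0, "dy": 0, "dz": 3, "ax": 0, "ay": 0, "az": 0}, {"claw": 30, "dx": 0, "dy": 0, "dz": 6, "ax": 0, "ay": 0, "az": 0}, {"claw": 30, "dx": 0, "dy": 0, "dz": 9, "ax": 0, "ay": 0, "az": 0}, {"claw": 30, "dx": 0, "dy": 0, "dz": 10, "ax": 0, "ay": 0, "az": 0}, {"claw": 30, "dx": 0, "dy": 0, "dz": 10, "ax": 0, "ay": 0, "az": 0}])

```text
time: 8.72
tcp_pos: [0.5766, -0.2677, 0.1204]
tcp_rot: [0.777, 0.629, -0.001, -0.0]
contact_force: [0.9, 0.4, -1.8]
finger_gap: 0.54
```

Run:
```python
from plan import *
p,M=here()
```

```text
now [ 0.5766 -0.2677  0.1204] t 8.72 F [ 0.9  0.4 -1.8] gap 0.54
yaw 77.9 tilt 0.08
```

>>> servo_tool(series=[{"claw": 30, "dx": 0, "dy": 0, "dz": 2, "ax": 0, "ay": 0, "az": 0}, {"claw": 30, "dx": 0, "dy": 0, "dz": 4, "ax": 0, "ay": 0, "az": 0}, {"claw": 30, "dx": 0, "dy": 0, "dz": 5, "ax": 0, "ay": 0, "az": 0}, {"claw": 30, "dx": 0, "dy": 0, "dz": 5, "ax": 0, "ay": 0, "az": 0}])

```text
time: 9.05
tcp_pos: [0.5765, -0.2676, 0.1152]
tcp_rot: [0.777, 0.629, -0.001, -0.0]
contact_force: [-0.6, 0.2, -1.5]
finger_gap: 0.542
```

Run:
```python
from plan import *
b=save('scene','s8.png')
p,M=here()
f=lambda i:cv2.cvtColor(cv2.resize(i,None,fx=6,fy=6,interpolation=cv2.INTER_CUBIC),cv2.COLOR_RGB2BGR)
cv2.imwrite('pics/m8.png',f(b[110:200,290:390]))
```

```text
now [ 0.5766 -0.2677  0.1153] t 9.1 F [-0.4 -0.7 -2.3] gap 0.537
yaw 77.9 tilt 0.08
```

View pics/m8.png

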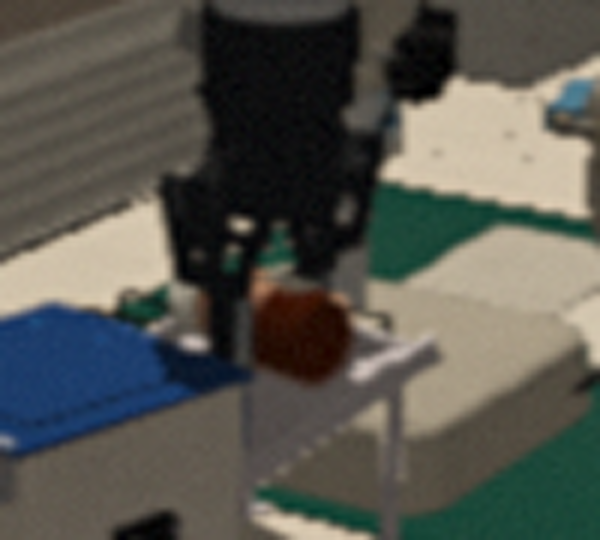

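The bottle sits a few mm above the chute, midway between its rims. I'll open the fingers slowly.

>>> servo_tool(series=[{"claw": 57, "dx": 0, "dy": 0, "dz": 0, "ax": 0, "ay": 0, "az": 0}, {"claw": 60, "dx": 0, "dy": 0, "dz": 0, "ax": 0, "ay": 0, "az": 0}, {"claw": 63, "dx": 0, "dy": 0, "dz": 0, "ax": 0, "ay": 0, "az": 0}, {"claw": 66, "dx": 0, "dy": 0, "dz": 0, "ax": 0, "ay": 0, "az": 0}, {"claw": 69, "dx": 0, "dy": 0, "dz": 0, "ax": 0, "ay": 0, "az": 0}], squeeze=20)

```text
time: 9.52
tcp_pos: [0.5768, -0.2677, 0.1158]
tcp_rot: [0.777, 0.629, -0.0, -0.0]
contact_force: [0.1, 0.7, 0.1]
finger_gap: 0.684
```

>>> servo_tool(series=[{"claw": 72, "dx": 0, "dy": 0, "dz": 0, "ax": 0, "ay": 0, "az": 0}, {"claw": 75, "dx": 0, "dy": 0, "dz": 0, "ax": 0, "ay": 0, "az": 0}, {"claw": 78, "dx": 0, "dy": 0, "dz": -2, "ax": 0, "ay": 0, "az": 0}, {"claw": 81, "dx": 0, "dy": 0, "dz": -4, "ax": 0, "ay": 0, "az": 0}, {"claw": 84, "dx": 0, "dy": 0, "dz": -7, "ax": 0, "ay": 0, "az": 0}])

```text
time: 9.93
tcp_pos: [0.5766, -0.2676, 0.1226]
tcp_rot: [0.777, 0.629, -0.001, -0.0]
contact_force: [0.1, -0.2, -0.1]
finger_gap: 0.837
```

>>> servo_tool(series=[{"claw": 88, "dx": 0, "dy": 0, "dz": -5, "ax": 0, "ay": 0, "az": 0}, {"claw": 92, "dx": 0, "dy": 0, "dz": -10, "ax": 0, "ay": 0, "az": 0}, {"claw": 92, "dx": 0, "dy": 0, "dz": -15, "ax": 0, "ay": 0, "az": 0}, {"claw": 92, "dx": 0, "dy": 0, "dz": -20, "ax": 0, "ay": 0, "az": 0}, {"claw": 92, "dx": 0, "dy": 0, "dz": -26, "ax": 0, "ay": 0, "az": 0}])

```text
time: 10.35
tcp_pos: [0.5767, -0.2677, 0.1492]
tcp_rot: [0.778, 0.629, -0.001, -0.0]
contact_force: [0.0, -0.2, -0.5]
finger_gap: 0.922
```

Run:
```python
from plan import *
b=save('scene','s9.png')
p,M=here()
f=lambda i:cv2.cvtColor(cv2.resize(i,None,fx=6,fy=6,interpolation=cv2.INTER_CUBIC),cv2.COLOR_RGB2BGR)
cv2.imwrite('pics/m9.png',f(b[110:200,290:390]))
```

```text
now [ 0.5772 -0.2679  0.1509] t 10.4 F [-0.   1.2  1.1] gap 0.916
yaw 77.9 tilt 0.1
```

View pics/m9.png

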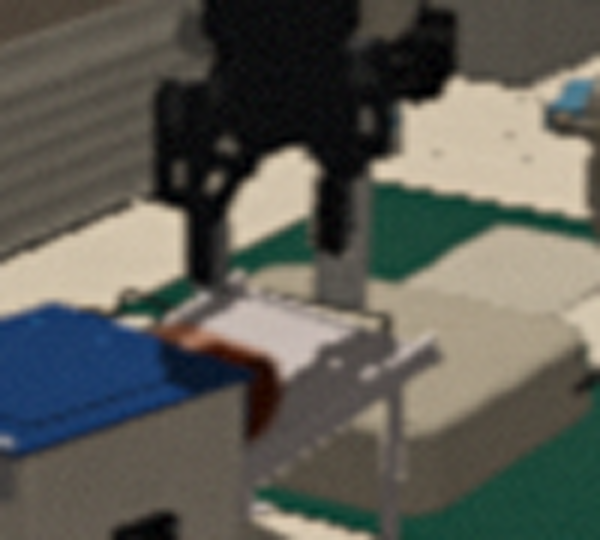

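The bottle has rolled down against the lip and the gripper is clear of it. Next is lifting, closing the fingers and moving over the lever pad.

Run:
```python
from plan import *
a=save('top','t9.png')
p,M=here(); print(status.state()['joint_pos'].round(2))
f=lambda i:cv2.cvtColor(cv2.resize(i,None,fx=4,fy=4,interpolation=cv2.INTER_CUBIC),cv2.COLOR_RGB2BGR)
cv2.imwrite('pics/m9t.png',f(a[110:250,305:445]))
t=bw((-.15,0,.076))
plan([((.575,-.267,.22),78,3),((t[0],t[1],.2),78,7),((t[0],t[1],.13),78,3),((t[0],t[1],.13),78,2)],start=(p,M))
```

```text
now [ 0.5772 -0.268   0.1505] t 10.45 F [ 0.5 -0.2 -0.3] gap 0.92
yaw 77.9 tilt 0.11
[-0.49  0.19  1.27 -0.    1.68 -1.85]
{"dx":0.1,"dy":-0.8,"dz":-23.2,"ax":0.1,"ay":0.1,"az":-0},{"dx":0.3,"dy":-1.5,"dz":-46.4,"ax":0.1,"ay":0.1,"az":-0},{"dx":0.4,"dy":-2.3,"dz":-69.5,"ax":0.1,"ay":0.1,"az":-0.1},{"dx":21,"dy":-22.8,"dz":-66.7,"ax":0.1,"ay":0.1,"az":-0.1},{"dx":41.5,"dy":-43.3,"dz":-63.9,"ax":0.1,"ay":0.1,"az":-0.1},

{"dx":20.6,"dy":-20.5,"dz":2.8,"ax":-0,"ay":-0,"az":0},{"dx":41.2,"dy":-41,"dz":5.7,"ax":-0,"ay":-0,"az":0},{"dx":61.8,"dy":-61.5,"dz":8.6,"ax":-0,"ay":-0,"az":0},{"dx":82.4,"dy":-82,"dz":11.5,"ax":-0,"ay":-0,"az":0},{"dx":103,"dy":-102.5,"dz":14.3,"ax":-0,"ay":-0,"az":0},

{"dx":-0,"dy":0.1,"dz":23.4,"ax":-0,"ay":-0,"az":0},{"dx":-0.1,"dy":0.1,"dz":46.7,"ax":-0,"ay":-0,"az":0},{"dx":-0.1,"dy":0.1,"dz":70,"ax":-0,"ay":-0,"az":0},{"dx":-0.1,"dy":0.1,"dz":70,"ax":-0,"ay":-0,"az":0},{"dx":-0.1,"dy":0.1,"dz":70,"ax":-0,"ay":-0,"az":0},
```

View pics/m9t.png

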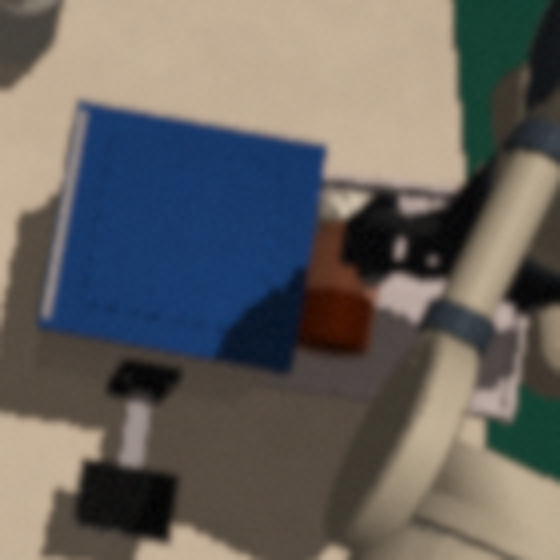

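From above, the bottle lies parallel to and against the closed lid's lip, spanning (345,200) to (335,345).

>>> servo_tool(series=[{"claw": 92, "dx": 0, "dy": 0, "dz": -23, "ax": 0, "ay": 0, "az": 0}, {"claw": 60, "dx": 0, "dy": -1, "dz": -46, "ax": 0, "ay": 0, "az": 0}, {"claw": 0, "dx": 0, "dy": -2, "dz": -69, "ax": 0, "ay": 0, "az": 0}, {"claw": 0, "dx": 21, "dy": -23, "dz": -67, "ax": 0, "ay": 0, "az": 0}, {"claw": 0, "dx": 41.5, "dy": -43, "dz": -64, "ax": 0, "ay": 0, "az": 0}])

```text
time: 10.87
tcp_pos: [0.5439, -0.2187, 0.2143]
tcp_rot: [0.778, 0.628, 0.0, 0.001]
contact_force: [0.9, 0.3, -0.3]
finger_gap: 0.355
```

>>> servo_tool(series=[{"claw": 0, "dx": 20.6, "dy": -20.5, "dz": 2.8, "ax": 0, "ay": 0, "az": 0}, {"claw": 0, "dx": 41, "dy": -41, "dz": 5.7, "ax": 0, "ay": 0, "az": 0}, {"claw": 0, "dx": 62, "dy": -61.5, "dz": 8.6, "ax": 0, "ay": 0, "az": 0}, {"claw": 0, "dx": 82.4, "dy": -82, "dz": 11.5, "ax": 0, "ay": 0, "az": 0}, {"claw": 0, "dx": 103, "dy": -102.5, "dz": 14, "ax": 0, "ay": 0, "az": 0}])

```text
time: 11.28
tcp_pos: [0.4637, -0.0949, 0.1983]
tcp_rot: [0.778, 0.629, -0.001, -0.0]
contact_force: [-0.1, 0.5, 0.4]
finger_gap: 0.003
```

>>> servo_tool(series=[{"claw": 0, "dx": 0, "dy": 0, "dz": 23, "ax": 0, "ay": 0, "az": 0}, {"claw": 0, "dx": 0, "dy": 0, "dz": 47, "ax": 0, "ay": 0, "az": 0}, {"claw": 0, "dx": 0, "dy": 0, "dz": 70, "ax": 0, "ay": 0, "az": 0}, {"claw": 0, "dx": 0, "dy": 0, "dz": 75, "ax": 0, "ay": 0, "az": 0}, {"claw": 0, "dx": 0, "dy": 0, "dz": 75, "ax": 0, "ay": 0, "az": 0}])

```text
time: 11.7
tcp_pos: [0.4634, -0.0956, 0.1217]
tcp_rot: [0.777, 0.629, -0.002, -0.002]
contact_force: [-0.3, -0.7, 0.3]
finger_gap: -0.001
```

Run:
```python
from plan import *
a=save('top','t10.png');b=save('scene','s10.png')
p,M=here(); t=bw((-.15,0,.076)); print(t)
print(M.T@(t-p)*1000, M.T@(bw((0,0,0))-bw((-1,0,0))))
f=lambda i:cv2.cvtColor(cv2.resize(i,None,fx=4,fy=4,interpolation=cv2.INTER_CUBIC),cv2.COLOR_RGB2BGR)
cv2.imwrite('pics/m10.png',np.hstack([f(a[140:260,305:400]),f(b[140:260,265:370])]))
```

```text
now [ 0.465  -0.0962  0.1248] t 11.8 F [ 0.8 -0.1  0.2] gap 0.003
yaw 77.9 tilt 0.04
[ 0.46460696 -0.09630283  0.076     ]
[-0.13505073 -0.33891413 48.840908  ] [1.53178911e-03 9.99998822e-01 9.81991671e-05]
```

View pics/m10.png

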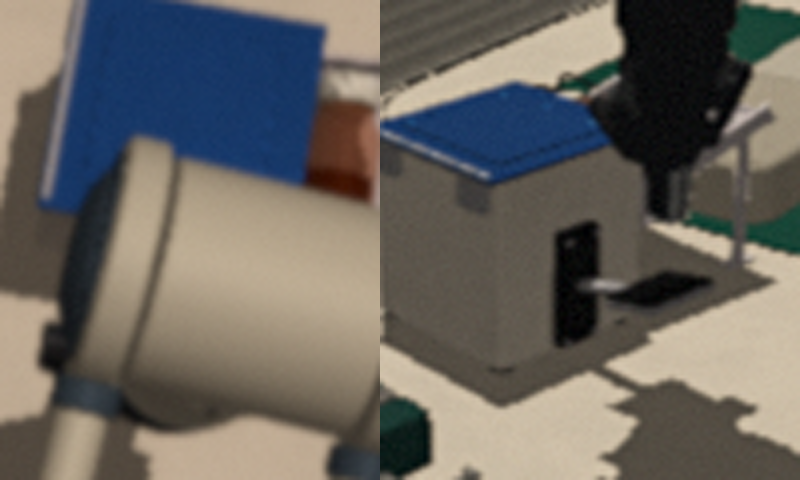

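Fingers are shut above the pad, with 49 mm to go. I'll press 4 mm outward of its centre for lid clearance.

>>> servo_tool(series=[{"claw": 0, "dx": 0, "dy": -2, "dz": 18, "ax": 0, "ay": 0, "az": 0}, {"claw": 0, "dx": 0, "dy": -4, "dz": 32, "ax": 0, "ay": 0, "az": 0}, {"claw": 0, "dx": 0, "dy": -4, "dz": 40, "ax": 0, "ay": 0, "az": 0}, {"claw": 0, "dx": 0, "dy": -4, "dz": 45, "ax": 0, "ay": 0, "az": 0}, {"claw": 0, "dx": 0, "dy": -4, "dz": 49, "ax": 0, "ay": 0, "az": 0}])

```text
time: 12.22
tcp_pos: [0.4611, -0.0954, 0.076]
tcp_rot: [0.778, 0.629, -0.0, 0.0]
contact_force: [-3.8, 1.1, 6.8]
finger_gap: 0.003
```

>>> servo_tool(series=[{"claw": 0, "dx": 0, "dy": 0, "dz": 4, "ax": 0, "ay": 0, "az": 0}, {"claw": 0, "dx": 0, "dy": 0, "dz": 8, "ax": 0, "ay": 0, "az": 0}, {"claw": 0, "dx": 0, "dy": 0, "dz": 12, "ax": 0, "ay": 0, "az": 0}, {"claw": 0, "dx": 0, "dy": 0, "dz": 15, "ax": 0, "ay": 0, "az": 0}, {"claw": 0, "dx": 0, "dy": 0, "dz": 15, "ax": 0, "ay": 0, "az": 0}])

```text
time: 12.63
tcp_pos: [0.461, -0.0954, 0.0614]
tcp_rot: [0.777, 0.629, -0.0, 0.0]
contact_force: [-4.3, 1.4, 6.3]
finger_gap: -0.005
```

Run:
```python
from plan import *
b=save('scene','s11.png')
p,M=here()
f=lambda i:cv2.cvtColor(cv2.resize(i,None,fx=4,fy=4,interpolation=cv2.INTER_CUBIC),cv2.COLOR_RGB2BGR)
cv2.imwrite('pics/m11.png',f(b[100:250,225:385]))
```

```text
now [ 0.4611 -0.0954  0.0617] t 12.68 F [-5.1  0.3  5.5] gap 0.003
yaw 77.9 tilt 0.05
```

View pics/m11.png

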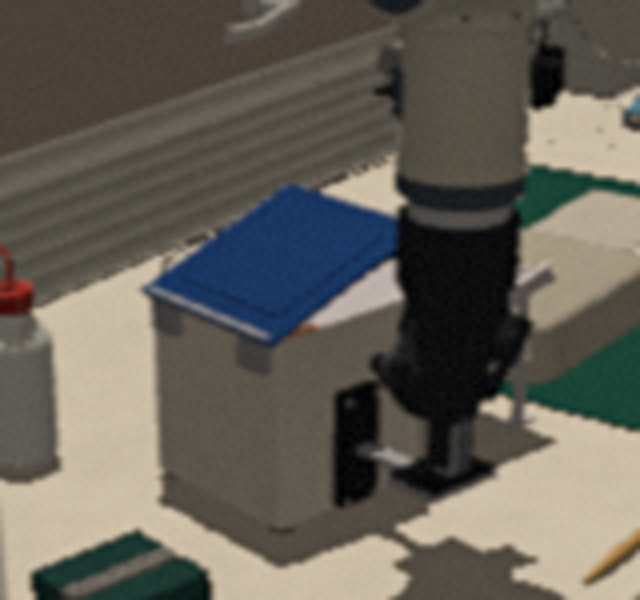

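The lid is rising as the lever goes down, so I'll keep pressing.

>>> servo_tool(series=[{"claw": 0, "dx": 0, "dy": 0, "dz": 4, "ax": 0, "ay": 0, "az": 0}, {"claw": 0, "dx": 0, "dy": 0, "dz": 8, "ax": 0, "ay": 0, "az": 0}, {"claw": 0, "dx": 0, "dy": 0, "dz": 12, "ax": 0, "ay": 0, "az": 0}, {"claw": 0, "dx": 0, "dy": 0, "dz": 15, "ax": 0, "ay": 0, "az": 0}, {"claw": 0, "dx": 0, "dy": 0, "dz": 18, "ax": 0, "ay": 0, "az": 0}])

```text
time: 13.1
tcp_pos: [0.4613, -0.0955, 0.0445]
tcp_rot: [0.778, 0.629, -0.0, 0.001]
contact_force: [-5.8, 1.3, 11.0]
finger_gap: -0.001
```

>>> servo_tool(series=[{"claw": 0, "dx": 0, "dy": 0, "dz": 2, "ax": 0, "ay": 0, "az": 0}, {"claw": 0, "dx": 0, "dy": 0, "dz": 3, "ax": 0, "ay": 0, "az": 0}, {"claw": 0, "dx": 0, "dy": 0, "dz": 3, "ax": 0, "ay": 0, "az": 0}, {"claw": 0, "dx": 0, "dy": 0, "dz": 3, "ax": 0, "ay": 0, "az": 0}, {"claw": 0, "dx": 0, "dy": 0, "dz": 3, "ax": 0, "ay": 0, "az": 0}])

```text
time: 13.52
tcp_pos: [0.4615, -0.0955, 0.0416]
tcp_rot: [0.778, 0.629, 0.0, 0.001]
contact_force: [-5.1, 1.0, 9.5]
finger_gap: 0.002
```

Run:
```python
from plan import *
b=save('scene','s12.png');a=save('top','t12.png')
p,M=here()
f=lambda i:cv2.cvtColor(cv2.resize(i,None,fx=4,fy=4,interpolation=cv2.INTER_CUBIC),cv2.COLOR_RGB2BGR)
cv2.imwrite('pics/m12.png',np.hstack([f(a[110:250,310:410]),f(b[100:240,250:350])]))
```

```text
now [ 0.4615 -0.0955  0.0416] t 13.62 F [-4.3  1.1  9.4] gap -0.0
yaw 77.9 tilt 0.09
```

View pics/m12.png

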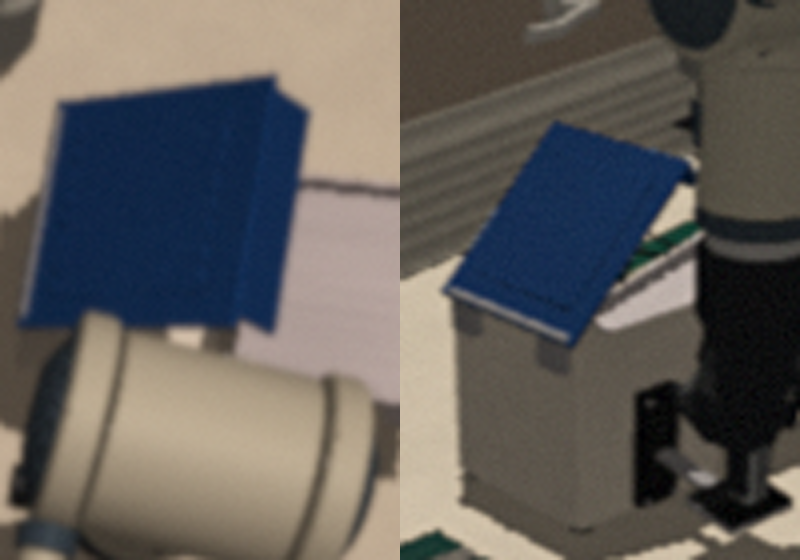

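The lid is fully raised and the bottle has left the chute. I'll nudge the lever to its stop, then ease it up at about 15 mm/s.

>>> servo_tool(series=[{"claw": 0, "dx": 0, "dy": 0, "dz": 1, "ax": 0, "ay": 0, "az": 0}, {"claw": 0, "dx": 0, "dy": 0, "dz": 2, "ax": 0, "ay": 0, "az": 0}, {"claw": 0, "dx": 0, "dy": 0, "dz": 2.5, "ax": 0, "ay": 0, "az": 0}, {"claw": 0, "dx": 0, "dy": 0, "dz": 2.5, "ax": 0, "ay": 0, "az": 0}, {"claw": 0, "dx": 0, "dy": 0, "dz": 2.5, "ax": 0, "ay": 0, "az": 0}])

```text
time: 14.03
tcp_pos: [0.4617, -0.0956, 0.04]
tcp_rot: [0.778, 0.629, 0.0, 0.001]
contact_force: [-8.4, 2.3, 14.4]
finger_gap: 0.001
```

>>> servo_tool(series=[{"claw": 0, "dx": 0, "dy": 0, "dz": -1.2, "ax": 0, "ay": 0, "az": 0}, {"claw": 0, "dx": 0, "dy": 0, "dz": -2.4, "ax": 0, "ay": 0, "az": 0}, {"claw": 0, "dx": 0, "dy": 0, "dz": -3.6, "ax": 0, "ay": 0, "az": 0}, {"claw": 0, "dx": 0, "dy": 0, "dz": -4.8, "ax": 0, "ay": 0, "az": 0}, {"claw": 0, "dx": 0, "dy": 0, "dz": -6, "ax": 0, "ay": 0, "az": 0}])

```text
time: 14.45
tcp_pos: [0.4613, -0.0955, 0.0449]
tcp_rot: [0.778, 0.629, -0.0, 0.001]
contact_force: [-5.1, 1.3, 8.1]
finger_gap: 0.0
```

>>> servo_tool(series=[{"claw": 0, "dx": 0, "dy": 0, "dz": -1.2, "ax": 0, "ay": 0, "az": 0}, {"claw": 0, "dx": 0, "dy": 0, "dz": -2.4, "ax": 0, "ay": 0, "az": 0}, {"claw": 0, "dx": 0, "dy": 0, "dz": -3.6, "ax": 0, "ay": 0, "az": 0}, {"claw": 0, "dx": 0, "dy": 0, "dz": -4.8, "ax": 0, "ay": 0, "az": 0}, {"claw": 0, "dx": 0, "dy": 0, "dz": -6, "ax": 0, "ay": 0, "az": 0}])

```text
time: 14.87
tcp_pos: [0.4611, -0.0954, 0.0508]
tcp_rot: [0.778, 0.629, -0.0, 0.0]
contact_force: [-4.8, 0.0, 7.9]
finger_gap: 0.0
```

>>> servo_tool(series=[{"claw": 0, "dx": 0, "dy": 0, "dz": -1.2, "ax": 0, "ay": 0, "az": 0}, {"claw": 0, "dx": 0, "dy": 0, "dz": -2.4, "ax": 0, "ay": 0, "az": 0}, {"claw": 0, "dx": 0, "dy": 0, "dz": -3.6, "ax": 0, "ay": 0, "az": 0}, {"claw": 0, "dx": 0, "dy": 0, "dz": -4.8, "ax": 0, "ay": 0, "az": 0}, {"claw": 0, "dx": 0, "dy": 0, "dz": -6, "ax": 0, "ay": 0, "az": 0}])

```text
time: 15.28
tcp_pos: [0.4613, -0.0955, 0.0568]
tcp_rot: [0.778, 0.629, -0.0, 0.001]
contact_force: [-3.9, 1.4, 7.3]
finger_gap: 0.001
```

>>> servo_tool(series=[{"claw": 0, "dx": 0, "dy": 0, "dz": -1.2, "ax": 0, "ay": 0, "az": 0}, {"claw": 0, "dx": 0, "dy": 0, "dz": -2.4, "ax": 0, "ay": 0, "az": 0}, {"claw": 0, "dx": 0, "dy": 0, "dz": -3.6, "ax": 0, "ay": 0, "az": 0}, {"claw": 0, "dx": 0, "dy": 0, "dz": -4.8, "ax": 0, "ay": 0, "az": 0}, {"claw": 0, "dx": 0, "dy": 0, "dz": -6, "ax": 0, "ay": 0, "az": 0}])

```text
time: 15.7
tcp_pos: [0.4619, -0.0956, 0.0628]
tcp_rot: [0.778, 0.629, 0.0, 0.001]
contact_force: [-1.2, 0.3, 5.4]
finger_gap: 0.0
```

>>> servo_tool(series=[{"claw": 0, "dx": 0, "dy": 0, "dz": -1.2, "ax": 0, "ay": 0, "az": 0}, {"claw": 0, "dx": 0, "dy": 0, "dz": -2.4, "ax": 0, "ay": 0, "az": 0}, {"claw": 0, "dx": 0, "dy": 0, "dz": -3.6, "ax": 0, "ay": 0, "az": 0}, {"claw": 0, "dx": 0, "dy": 0, "dz": -4.8, "ax": 0, "ay": 0, "az": 0}, {"claw": 0, "dx": 0, "dy": 0, "dz": -6, "ax": 0, "ay": 0, "az": 0}])

```text
time: 16.12
tcp_pos: [0.4625, -0.0957, 0.0684]
tcp_rot: [0.778, 0.629, 0.001, 0.002]
contact_force: [4.8, -0.4, 3.4]
finger_gap: 0.003
```

Run:
```python
from plan import *
b=save('scene','s13.png');a=save('top','t13.png')
p,M=here()
f=lambda i:cv2.cvtColor(cv2.resize(i,None,fx=4,fy=4,interpolation=cv2.INTER_CUBIC),cv2.COLOR_RGB2BGR)
cv2.imwrite('pics/m13.png',np.hstack([f(a[110:250,310:410]),f(b[100:240,250:350])]))
```

```text
now [ 0.4623 -0.0957  0.068 ] t 16.22 F [ 4.1 -1.4  5.3] gap -0.001
yaw 77.9 tilt 0.22
```

View pics/m13.png

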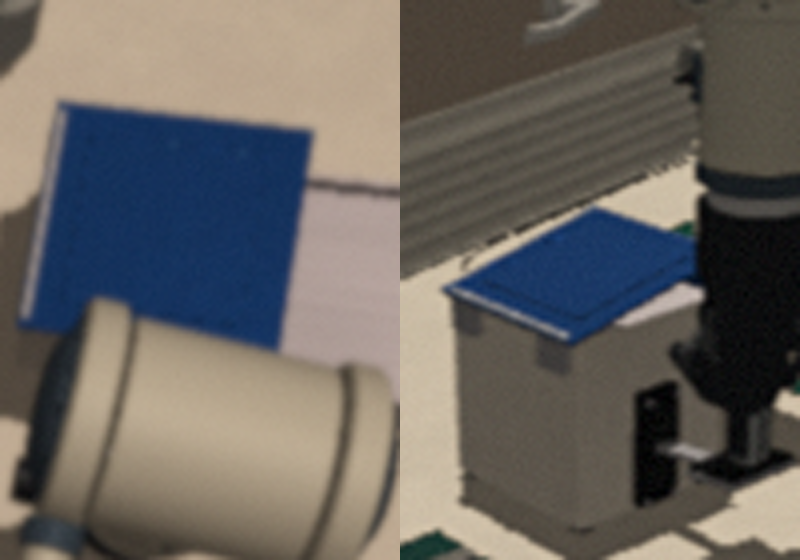

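>>> servo_tool(series=[{"claw": 0, "dx": 0, "dy": 0, "dz": -1, "ax": 0, "ay": 0, "az": 0}, {"claw": 0, "dx": 0, "dy": 0, "dz": -2, "ax": 0, "ay": 0, "az": 0}, {"claw": 0, "dx": 0, "dy": 0, "dz": -3, "ax": 0, "ay": 0, "az": 0}, {"claw": 0, "dx": 0, "dy": 0, "dz": -4, "ax": 0, "ay": 0, "az": 0}, {"claw": 0, "dx": 0, "dy": 0, "dz": -5, "ax": 0, "ay": 0, "az": 0}])

```text
time: 16.63
tcp_pos: [0.4605, -0.0951, 0.0711]
tcp_rot: [0.777, 0.629, -0.001, -0.0]
contact_force: [4.4, -1.5, 4.3]
finger_gap: 0.002
```

>>> servo_tool(series=[{"claw": 0, "dx": 0, "dy": 0, "dz": -1, "ax": 0, "ay": 0, "az": 0}, {"claw": 0, "dx": 0, "dy": 0, "dz": -2, "ax": 0, "ay": 0, "az": 0}, {"claw": 0, "dx": 0, "dy": 0, "dz": -3, "ax": 0, "ay": 0, "az": 0}, {"claw": 0, "dx": 0, "dy": 0, "dz": -4, "ax": 0, "ay": 0, "az": 0}, {"claw": 0, "dx": 0, "dy": 0, "dz": -5, "ax": 0, "ay": 0, "az": 0}])

```text
time: 17.05
tcp_pos: [0.4605, -0.0951, 0.0761]
tcp_rot: [0.778, 0.629, -0.001, -0.0]
contact_force: [3.0, -0.6, 3.0]
finger_gap: -0.003
```

>>> servo_tool(series=[{"claw": 0, "dx": 0, "dy": 0, "dz": -1, "ax": 0, "ay": 0, "az": 0}, {"claw": 0, "dx": 0, "dy": 0, "dz": -2, "ax": 0, "ay": 0, "az": 0}, {"claw": 0, "dx": 0, "dy": 0, "dz": -3, "ax": 0, "ay": 0, "az": 0}, {"claw": 0, "dx": 0, "dy": 0, "dz": -4, "ax": 0, "ay": 0, "az": 0}, {"claw": 0, "dx": 0, "dy": 0, "dz": -5, "ax": 0, "ay": 0, "az": 0}])

```text
time: 17.47
tcp_pos: [0.4594, -0.0949, 0.0801]
tcp_rot: [0.777, 0.629, -0.002, -0.002]
contact_force: [1.1, -0.4, 0.7]
finger_gap: -0.001
```

Run:
```python
from plan import *
here()
```

```text
now [ 0.4594 -0.0949  0.0801] t 17.47 F [ 1.1 -0.4  0.7] gap -0.001
yaw 77.9 tilt 0.26
```

Contact is gone, so I'll back off upward and then away from the bin to check.

>>> servo_tool(series=[{"claw": 0, "dx": 0, "dy": 0, "dz": -2, "ax": 0, "ay": 0, "az": 0}, {"claw": 0, "dx": 0, "dy": 0, "dz": -6, "ax": 0, "ay": 0, "az": 0}, {"claw": 0, "dx": 0, "dy": 0, "dz": -20, "ax": 0, "ay": 0, "az": 0}, {"claw": 0, "dx": 0, "dy": 0, "dz": -50, "ax": 0, "ay": 0, "az": 0}, {"claw": 0, "dx": 0, "dy": 0, "dz": -85, "ax": 0, "ay": 0, "az": 0}])

```text
time: 17.88
tcp_pos: [0.4591, -0.0947, 0.1647]
tcp_rot: [0.777, 0.629, -0.002, -0.003]
contact_force: [0.9, -1.0, -0.4]
finger_gap: 0.002
```

>>> servo_tool(series=[{"claw": 0, "dx": 30, "dy": -3, "dz": -10, "ax": 0, "ay": 0, "az": 0}, {"claw": 0, "dx": 60, "dy": -6, "dz": -20, "ax": 0, "ay": 0, "az": 0}, {"claw": 0, "dx": 95, "dy": -9, "dz": -30, "ax": 0, "ay": 0, "az": 0}, {"claw": 0, "dx": 130, "dy": -12, "dz": -40, "ax": 0, "ay": 0, "az": 0}, {"claw": 0, "dx": 150, "dy": -12, "dz": -40, "ax": 0, "ay": 0, "az": 0}])

```text
time: 18.3
tcp_pos: [0.4807, 0.057, 0.2087]
tcp_rot: [0.777, 0.63, 0.001, 0.0]
contact_force: [0.4, -0.3, 0.1]
finger_gap: 0.003
```

Run:
```python
from plan import *
b=save('scene','s14.png');a=save('top','t14.png')
p,M=here()
f=lambda i,s:cv2.cvtColor(cv2.resize(i,None,fx=s,fy=s,interpolation=cv2.INTER_CUBIC),cv2.COLOR_RGB2BGR)
cv2.imwrite('pics/m14.png',np.hstack([f(a[125:255,305:445],2.8),f(b[110:240,250:390],2.8)]))
```

```text
now [0.4805 0.0568 0.2066] t 18.4 F [-0.6 -0.   0.2] gap -0.001
yaw 78.2 tilt 0.06
```

View pics/m14.png

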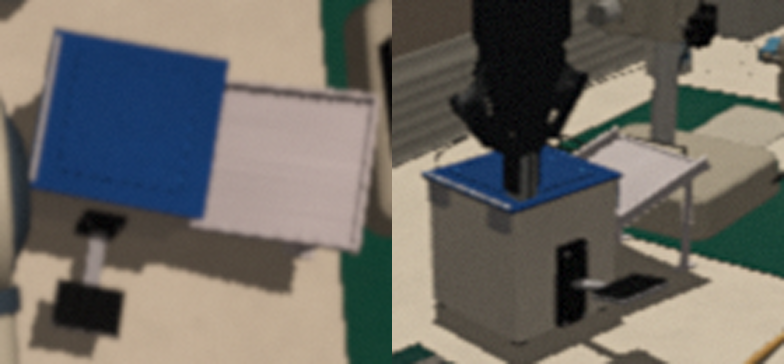

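View pics/t14.png

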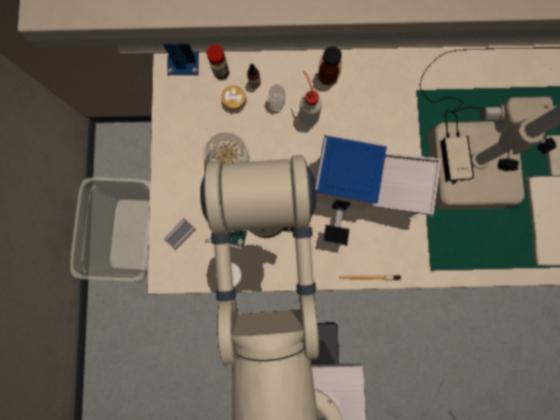

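The lid is closed with its corners where they started, the chute is empty, and the lever is back up. The bottle is nowhere on the table. The jar, dish and brush look unmoved, though the arm partly hides the dish.

```bash
python3 -c "
from h import *
print(r.finish_job(), status.state()['time'])"
```

```text
the job is handed in; nothing more can be done
the job is handed in; nothing more can be done
```

The job is done and was handed in at about 18.4 s on the robot's clock.

**What I did**
- **Bottle:** I gripped it across the body and laid it on the chute. When I let go, it rolled down against the closed lip; both cameras showed this.
- **Lever:** I pressed it to its stop, at about 14 N, and the lid rose fully. I then eased the lever back up under the fingers at about 12–15 mm/s over roughly 3.4 s, until the force faded to about zero.

**Last checks**
- The lid is closed, the lever is up and the chute is empty. The arm is clear and reads no contact force.
- The brush looked unmoved from above. The arm hid most of the dish and part of the jar in that view, though what showed was in place.
- I could not see inside the bin. That the bottle is in it follows from the empty chute and from no bottle showing on the worktop or floor.

**What disagreed**
- The two cameras differed by about 4 mm on where the bottle was, so I aimed between them.
- The first grip was too near the fingertips and lifted the tool about 3 mm, so I regripped lower before picking the bottle up.

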